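# Lay up a kiln shelf with coated discs on a spatula

## Task

Lay up the kiln shelf for firing. First tip all the glass lumps out of the steel pan into the square fireclay mould, and stand the empty pan upright on its cork mat; then use the flat spatula to lift each freshly coated copper disc from the drying rack and carry it, balanced level on the blade, to a steel trivet of its own on the kiln shelf, centred across both flanges, never touching a disc with the gripper, tilting it or dropping it. Finally lay the spatula back flat along its rubber pad, and leave the jar, crock and sharpening stone alone.

Things in the scene. Friction and masses are not known exactly. Their poses are not given: they have to be found in the camera images.
- pan: Plain steel pan holding the lumps: flared bowl 50 mm tall, 78 mm across the foot, 112 at the rim, wall and floor 4 mm, 0.2 to 0.3 kg. Origin: centre of the underside, z out of the mouth. Round dark handle 14 mm thick runs straight along -x, centre line 42 mm above the underside, to 125 mm from the bowl's axis. Starts on the cork mat, handle roughly towards the robot.
- pan_grip (a point): Point on the pan handle's centre line, 90 mm from the bowl's axis and 42 mm above the underside; same axes as the pan.
- mat: Flat square cork mat, 150 x 150 mm, 3 mm thick, fixed on the bench: the pan's place. Origin: centre of the underside.
- mould: Square terracotta-coloured fireclay mould, fixed on the bench: an open box 150 x 150 mm outside, 45 mm tall, walls and floor 9 mm thick. Origin: centre of the underside; z up.
- rack: Wooden drying rack, fixed: board 100 (x) by 256 (y) mm with three places along y at -82, 0, +82 mm. A place is two upright slats along x, 70 mm long, tops 80 mm above the bench, with a clear channel 48 mm wide and 46 deep between them, open at both ends. Origin: centre of the underside; +x roughly away from the robot.
- shelf: Pale fireclay kiln shelf on props, fixed: slab 130 (x) by 262 (y) mm, top 42 mm above the bench, with three steel channel trivets along y. A trivet is two upright flanges along x, 70 mm long, tops 86 mm above the bench, with a clear channel 49 mm wide and 42 deep between them, open at both ends. Origin: centre of the underside; +x roughly away from the robot.
- spatula: Flat spatula, 245 mm long, 0.13 kg. Wooden handle 18 wide, 26 mm tall, from x = -70 to +50 mm; narrow steel tang; flat blade 32 wide, 3 mm thick, x = 85 to 175 mm; undersides in one plane. Origin: on the handle's underside, 50 mm behind its front end; x towards the blade's tip, z up. Starts flat on the rubber pad in front of the drying rack, blade to the robot's left.
- spatula_blade (a point): Middle of the blade's top face, 135 mm ahead of the spatula's origin and 3 mm above its underside: where a disc should lie.
- pad: Flat black rubber pad, 260 (x) by 90 (y) mm, 3 mm thick, fixed on the bench: the spatula's place. Origin: centre of the underside.
- jar: Bystander: glass jar with a steel cap, 60 mm across, 85 mm tall, beyond the work. Origin: centre of the underside.
- crock: Bystander: white lidded stoneware crock, 116 mm across, 124 mm tall, beyond the work. Origin: centre of the underside.
- whetstone: Bystander: grey sharpening stone, 60 x 150 x 25 mm, lying flat beyond the work. Origin: centre of the underside.
- disc0: Flat copper disc 0, 70 mm across, 3 mm thick, about 70 g, its upper face freshly coated blue. Origin: centre of the underside. Starts on a place of the drying rack, lying across its two slats. Two or three of the three discs are there.
- trivet0 (a point): Trivet 0 on the kiln shelf (y = -82 mm in the shelf's frame): midway between its flanges, at the height of their tops, where a disc's underside comes to rest; axes of the shelf.
- disc1: Flat copper disc 1, 70 mm across, 3 mm thick, about 70 g, its upper face freshly coated blue. Origin: centre of the underside. Starts on a place of the drying rack, lying across its two slats. Two or three of the three discs are there.
- trivet1 (a point): Trivet 1 on the kiln shelf (y = 0 mm in the shelf's frame): midway between its flanges, at the height of their tops, where a disc's underside comes to rest; axes of the shelf.
- disc2: Flat copper disc 2, 70 mm across, 3 mm thick, about 70 g, its upper face freshly coated blue. Origin: centre of the underside. Starts on a place of the drying rack, lying across its two slats. Two or three of the three discs are there.
- trivet2 (a point): Trivet 2 on the kiln shelf (y = 82 mm in the shelf's frame): midway between its flanges, at the height of their tops, where a disc's underside comes to rest; axes of the shelf.
- lump0_mid (a point): Centre of lump 0: a rounded lump of green glass, 25 mm across and 20 mm tall, 20 g. Starts in the pan. Three to five lumps are there.
- lump1_mid (a point): Centre of lump 1: a rounded lump of green glass, 25 mm across and 20 mm tall, 20 g. Starts in the pan. Three to five lumps are there.
- lump2_mid (a point): Centre of lump 2: a rounded lump of green glass, 25 mm across and 20 mm tall, 20 g. Starts in the pan. Three to five lumps are there.
- lump3_mid (a point): Centre of lump 3: a rounded lump of green glass, 25 mm across and 20 mm tall, 20 g. Starts in the pan. Three to five lumps are there.
- lump4_mid (a point): Centre of lump 4: a rounded lump of green glass, 25 mm across and 20 mm tall, 20 g. Starts in the pan. Three to five lumps are there.
Things that resemble listed ones, but are neither listed nor needed, are in the scene too. Of the things that look like the spatula, the largest one is meant.

How it is judged (in metres and radians):
On the way, in this order (a step that is already met when the one before it is completed fails the run):
1. the pan is tipped well over above the mould (angle between pan's own z axis and vertical above 1.1 rad and horizontal distance between pan and mould below 0.16 m).
2. all lumps lie in the mould and the empty pan stands upright on its cork mat, let go (x of lump0_mid in the frame of mould between -0.066 and 0.066 m and y of lump0_mid in the frame of mould between -0.066 and 0.066 m and z of each of lump0_mid, lump1_mid, lump2_mid, lump3_mid, lump4_mid in the frame of mould below 0.045 m and contact force between the fingers and lump0 below 0.1 N and x of lump1_mid in the frame of mould between -0.066 and 0.066 m and y of lump1_mid in the frame of mould between -0.066 and 0.066 m and contact force between the fingers and lump1 below 0.1 N and x of lump2_mid in the frame of mould between -0.066 and 0.066 m and y of lump2_mid in the frame of mould between -0.066 and 0.066 m and contact force between the fingers and lump2 below 0.1 N and x of lump3_mid in the frame of mould between -0.066 and 0.066 m and y of lump3_mid in the frame of mould between -0.066 and 0.066 m and contact force between the fingers and lump3 below 0.1 N and x of lump4_mid in the frame of mould between -0.066 and 0.066 m and y of lump4_mid in the frame of mould between -0.066 and 0.066 m and contact force between the fingers and lump4 below 0.1 N and angle between pan's own z axis and vertical below 0.1 rad and horizontal distance between pan and mat below 0.05 m and height (world z) of pan below 0.012 m and contact force between the fingers and pan below 0.1 N and linear speed of pan below 0.03 m/s), for 0.2 s.
3. a disc is lifted clear, lying on the spatula's blade (((distance between disc0 and spatula_blade below 0.04 m and height (world z) of disc0 above 0.1 m) or (distance between disc1 and spatula_blade below 0.04 m and height (world z) of disc1 above 0.1 m) or (distance between disc2 and spatula_blade below 0.04 m and height (world z) of disc2 above 0.1 m))), for 0.2 s.
4. every disc lies level on a trivet of the kiln shelf, clear of the spatula ((distance between disc0 and trivet0 below 0.014 m or distance between disc0 and trivet1 below 0.014 m or distance between disc0 and trivet2 below 0.014 m) and angle between each of disc0, disc1, disc2's own z axis and vertical below 0.08 rad and contact force between spatula and disc0 below 0.02 N and linear speed of each of disc0, disc1, disc2 below 0.02 m/s and (distance between disc1 and trivet0 below 0.014 m or distance between disc1 and trivet1 below 0.014 m or distance between disc1 and trivet2 below 0.014 m) and contact force between spatula and disc1 below 0.02 N and (distance between disc2 and trivet0 below 0.014 m or distance between disc2 and trivet1 below 0.014 m or distance between disc2 and trivet2 below 0.014 m) and contact force between spatula and disc2 below 0.02 N), for 0.2 s.
At the end, for the whole second after the job is handed in: Lumps in mould; pan upright (6 deg) on the cork mat, within 50 mm of its centre; each disc level (5 deg) on a trivet's flange tops, within 14 mm of its centre; spatula flat on the pad, origin within 100 mm along, 40 mm across of its centre, within 23 deg of its length; all at rest, let go (all of step 2 and all of step 4 and x of spatula in the frame of pad between -0.1 and 0.1 m and y of spatula in the frame of pad between -0.04 and 0.04 m and angle between the x axis of spatula and the x axis of pad, either way round below 0.4 rad and height (world z) of spatula below 0.012 m and angle between spatula's own z axis and vertical below 0.1 rad and contact force between the fingers and spatula below 0.1 N and linear speed of spatula below 0.03 m/s); the robot touches nothing.
It fails at once if the robot touches a coated disc with its fingers or arm (contact force between any of the fingers, the arm and disc0 above 0.5 N or contact force between any of the fingers, the arm and disc1 above 0.5 N or contact force between any of the fingers, the arm and disc2 above 0.5 N).
It fails at once if a disc is tilted more than about 17 degrees (angle between any of disc0, disc1, disc2's own z axis and vertical above 0.3 rad).
It fails at once if a disc is dropped onto the bench, the rack's board or the shelf's slab (height (world z) of any of disc0, disc1, disc2 below 0.065 m).
It fails at once if the jar, crock or sharpening stone is shifted more than 30 mm or knocked over (distance of any of jar, crock, whetstone from where it was at the start of the episode above 0.03 m or angle between any of jar, crock, whetstone's own z axis and vertical above 0.4 rad).
Of lump0, lump1, lump2, lump3, lump4 only 3 to 5 are there at a start; the rules pass over those that are not, and their reading is None.
Of disc0, disc1, disc2 only 2 to 3 are there at a start; the rules pass over those that are not, and their reading is None.
At some moment in a run one of pan, spatula may be knocked a few centimetres aside while the robot is not near it.
It also fails if it takes over 210 s, if anything falls off the work surface, if the arm or the gripper's body presses on something with over 40 N, if the wrist force passes 120 N, or if a joint passes its speed limit or range.

## Robot

A 6-joint arm with a two-finger parallel gripper is mounted at the origin on the work surface. World frame = base frame: x ahead of the robot, y to its left, z up, the work surface at z = 0. Lengths are in mm, angles in rad, forces in N, time in s.
With the tool pointing down it reaches from about 275 to 975 mm from the base axis. Payload 8.4 kg.
Tool frame: the origin (TCP) lies at the very end of the fingers, on their centre line; the grasp point (between the pads) lies 19 mm behind it (grip_point_offset is the distance from the TCP to the grasp point, in mm); z points along the fingers, y is the line along which they close (so a half turn about z gives the same grasp; the last joint's range is limited). The gripper opens to 92 mm and grips with 3 to 60 N. Pads are 20 mm wide; open, the fingers measure 128 mm over their backs; the gripper's body (75 mm by 189 mm) begins 69 mm behind the grasp point.
Start: joints at [-1.215, 0.353, 1.633, -0, 1.155, -0.002], TCP at [218.883, -585.421, 214.583] pointing down, gripper open.
Joint ranges: [-2.63, 2.63], [-0.92, 2.1], [0.06, 2.66], [-1.3, 4.44], [0, 2.69], [-3.02, 3.02]. Speed limits (rad/s): [2.22, 2.22, 2.79, 3.14, 3.14, 3.14].

## Interface

Orientations are given as a rotation vector (axis times angle).
In Python, from station import get_obs, read_camera, finish_job, grip_point_offset gives the robot as it stands.
- The arm moves only by the tool apply_moves, never from a script. Its argument "rows" is a list of rows, each a list of 4 numbers: the shift along the world's x, y, z in m, then the turn about the world's z in rad. In form: [[tx, ty, tz, turn], ...]. A call has exactly 5 rows; each row is the pose to reach, as a shift and turn from the pose commanded when the call began; what a row does not reach only later rows make up. A row lasts 1/12 s, in which the tool goes at most 41.7 mm and 7.16 degrees, less where a joint would pass 70% of its speed; a pose out of reach is approached as far as the arm can. A call with a gripper value outside its range is refused whole. "hand" is the closure in counts, from 0 (fully open) to 255 (shut), set as the call begins (left out, the last holds). The fingers move at their own pace and stop on an object; the grip force is fixed at half the most. Time passes only in rows, so rows that repeat a pose let the fingers close, or fill a call up. It gives the time, the measured TCP pose, the force, the opening and the grip force at its end, in the units of the state.
- get_obs(): the state, without advancing time (a new reading comes with each control period).
- read_camera(name): name is "side" or "top"; returns a dict with "pixels" (384x512x3 uint8, blue, green, red), "mtx" (3x3 intrinsics, pixels), "k1" (the pictures are not rectified: a ray, as slopes to the right and down, at radius r is drawn at 1 + k1 r^2 times it, then the intrinsics apply), "world_from_camera" (4x4, takes a point from camera to world coordinates). Camera axes: x right, y up, looking along -z (the intrinsics and any distortion apply to the point x, -y, -z); pixel columns grow to the right and rows downward; lengths in mm; the calibration is good to about 2 mm. A picture is of the moment at which its call begins. There is no depth.
- finish_job(): hands the job in; it is judged then, once.
The state is a dict: "clock": time; "joint_positions": joint angles; "joint_vel": joint speeds; "tau": joint torques, N m; "ee_pos": TCP position; "ee_rot": TCP orientation; "contact_force": force on the tool from outside, world axes, zero at the start; "ft_torque": the same for the moment, N m; "gripper_width": finger opening in mm; "finger_force": force on a finger pad.
Only numpy, scipy, OpenCV 4.12 (cv2) and the standard library are available. Lean on these libraries where they do the work, as an engineer would, in place of code of your own. Each camera call takes 0.05 s, during which the arm holds its last target. There are 200 camera calls.

## Working session

There is one attempt and no reset: what is moved stays moved. The work goes in short steps, Python scripts to look and compute and a tool call to move; the robot and the scene stay as the last step left them, time stands still between calls to the robot, and variables do not carry over. Pictures are saved under pics/ and viewed, at most 14 in all, crops included, and the job is handed in when it is done.

Besides the shell and the picture viewer there is one more tool, called after "Call:" by a JSON object that holds its "method" and its "body", one argument or row to a line. apply_moves: Moves the arm, as the interface text tells. Its arguments: {"type":"object","properties":{"rows":{"type":"array"},"hand":{"type":"number"}},"required":["rows"]}

```bash
ls; mkdir -p pics; cat > h.py <<'E'
import numpy as np, cv2
from station import *
def cam(n):
    c=read_camera(n); c['pixels']=np.array(c['pixels']); c['T']=np.array(c['world_from_camera']); c['K']=np.array(c['mtx']); return c
def ray(c,u,v):
    K=c['K']; d=np.array([(u-K[0,2])/K[0,0],(v-K[1,2])/K[1,1]]); s=d.copy()
    for _ in range(30): s=d/(1+c['k1']*(s@s))
    return c['T'][:3,3], c['T'][:3,:3]@np.array([s[0],-s[1],-1.])
def pt(c,u,v,z):
    o,d=ray(c,u,v); return (o+d*(z-o[2])/d[2])
def px(c,p):
    q=np.linalg.inv(c['T'])@np.r_[p,1]; s=np.array([q[0],-q[1]])/-q[2]; s=s*(1+c['k1']*(s@s)); return (c['K']@np.r_[s,1])[:2]
def save(name,im,f=1.5): cv2.imwrite('pics/'+name+'.png',cv2.resize(im,None,fx=f,fy=f,interpolation=cv2.INTER_CUBIC))
E
python3 - <<'E'
from h import *
for n in('top','side'):
    c=cam(n); save(n+'0',c['pixels']); print(n,c['T'].round(3).tolist(),c['K'].tolist(),c['k1'])
print(get_obs(),grip_point_offset)
E
```

```text
pics
top [[-0.029, 0.989, -0.145, 386.186], [-0.999, -0.032, -0.017, -5.711], [-0.022, 0.144, 0.989, 1256.241], [0.0, 0.0, 0.0, 1.0]] [[429.2322515321366, 0.0, 253.0554654430015], [0.0, 429.2322515321366, 193.12748446060286], [0.0, 0.0, 1.0]] -0.05699513323545696
side [[-0.997, 0.044, -0.057, 481.308], [-0.071, -0.505, 0.86, 976.358], [0.009, 0.862, 0.507, 678.897], [0.0, 0.0, 0.0, 1.0]] [[349.7842394855196, 0.0, 257.3523766080298], [0.0, 349.7842394855196, 186.4990095320628], [0.0, 0.0, 1.0]] -0.08460664889974467
{'clock': 0.1, 'joint_positions': array([-1.21543195e+00,  3.53599959e-01,  1.63401599e+00, -5.26273835e-05,
        1.15519772e+00, -2.42306730e-03]), 'joint_vel': array([ 0.00032575, -0.00155925, -0.00428302, -0.0002077 , -0.00045602,
        0.00016199]), 'tau': array([ 1.59401588e-04, -5.94904125e+01, -3.34930372e+01,  6.99816691e-02,
        1.84390048e-02, -1.63955292e-05]), 'ee_pos': array([ 218.70000404, -585.03638827,  213.9443359 ]), 'ee_rot': array([-3.09027591e+00, -5.58838811e-01,  4.10991100e-04]), 'contact_force': array([ 0.25310576, -0.02549065,  1.11432147]), 'ft_torque': array([ 0.03981237, -0.01032186, -0.03139524]), 'finger_force': 0.0, 'gripper_width': 91.77978455337195} 18.700000000000003
```

View pics/top0.png

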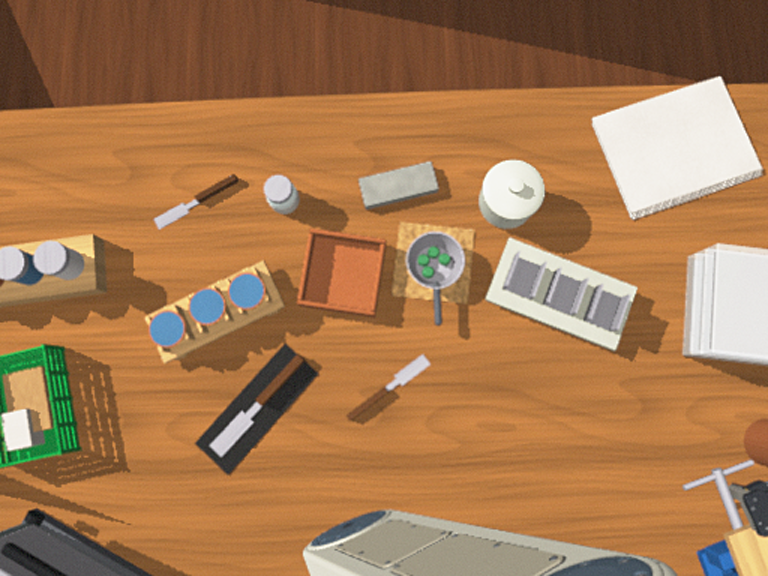

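View pics/side0.png

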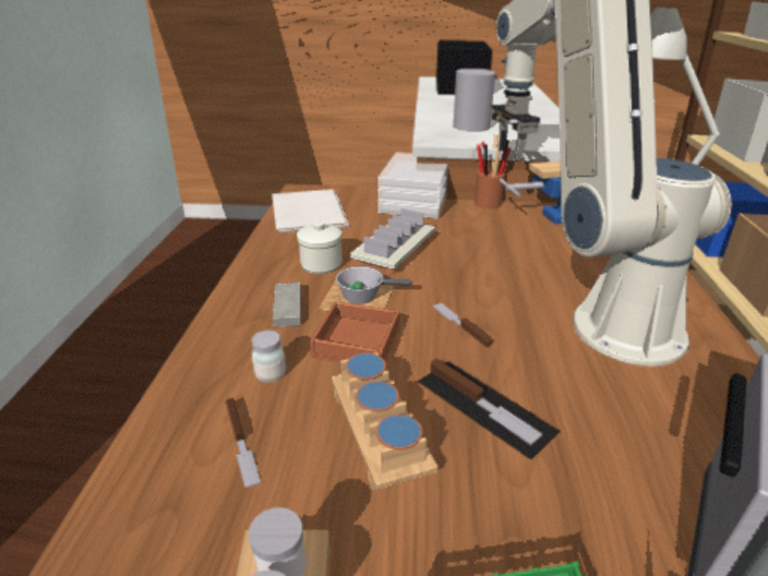

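```bash
cat > meas.py <<'E'
from h import *
c=cam('top'); im=c['pixels']; hsv=cv2.cvtColor(im,cv2.COLOR_BGR2HSV)
def blobs(lo,hi,amin,roi=None,k=1):
    m=cv2.inRange(hsv,np.array(lo),np.array(hi))
    if roi: q=np.zeros_like(m);x0,y0,x1,y1=roi;q[y0:y1,x0:x1]=m[y0:y1,x0:x1];m=q
    if k>1: m=cv2.morphologyEx(m,cv2.MORPH_CLOSE,np.ones((k,k)))
    cs,_=cv2.findContours(m,cv2.RETR_EXTERNAL,cv2.CHAIN_APPROX_NONE)
    return [a for a in cs if cv2.contourArea(a)>amin]
def rect(a,z):
    P=np.array([pt(c,*p[0],z)[:2] for p in a],np.float32); (x,y),(w,h),ang=cv2.minAreaRect(P); return np.round([x,y,w,h,ang],1)
E
python3 - <<'E'
from meas import *
for n,lo,hi,amin,roi,z,k in [('disc',(95,80,60),(125,255,255),150,(90,150,190,250),83,3),
 ('mould',(0,120,60),(8,255,230),800,(190,140,265,220),45,5),
 ('pad',(0,0,0),(180,120,50),400,(120,220,220,320),3,3),
 ('shelfpale',(15,0,140),(50,70,255),300,(315,150,430,240),42,9),
 ('blade',(0,0,120),(180,50,255),100,(135,260,175,310),6,3),
 ('mat',(10,60,130),(25,200,255),300,(255,140,325,205),3,5),
 ('lump',(50,100,20),(80,255,255),10,(265,150,315,200),20,1),
 ('bladeSmall',(0,0,120),(180,50,255),30,(235,230,290,265),5,3)]:
    for a in blobs(lo,hi,amin,roi,k): print(n,cv2.contourArea(a),cv2.boundingRect(a),rect(a,z))
for n,u,v,z in [('rimC',435/1.5,260/1.5,53),('hend',437/1.5,322/1.5,45)]: print(n,pt(c,u,v,z).round(1))
x=im[130:260,90:440]; save('crop1',im[140:330,90:330],3.2)
save('crop2',im[135:245,255:435],4)
E
```

```text
disc 331.5 (100, 208, 22, 22) [499.2 412.4  58.5  58.6  25.1]
disc 338.5 (127, 193, 22, 22) [538.7 336.4  58.8  58.5  44.4]
disc 335.5 (153, 183, 22, 22) [564.5 263.3  58.6  58.7  44.1]
shelfpale 4054.5 (324, 151, 101, 83) [ 556.6 -333.7  263.9  153.9   65.8]
blade 397.0 (140, 268, 35, 37) [312.2 298.1  33.6 122.9  45.6]
mat 3912.0 (255, 140, 70, 65) [631.  -94.4 206.7 193.7  88.2]
lump 29.5 (282, 178, 7, 7) [600.3 -78.3  17.5  17.8  87.8]
lump 28.0 (293, 169, 7, 7) [ 625.9 -111.5   17.6   17.9   87.6]
lump 59.0 (279, 165, 14, 12) [632.3 -80.1  19.5  46.2  35.3]
bladeSmall 214.5 (257, 237, 30, 24) [404.  -29.9  24.9  96.6  35.6]
rimC [616.2 -91.5  53. ]
hend [498.8 -90.9  45. ]
```

View pics/crop2.png

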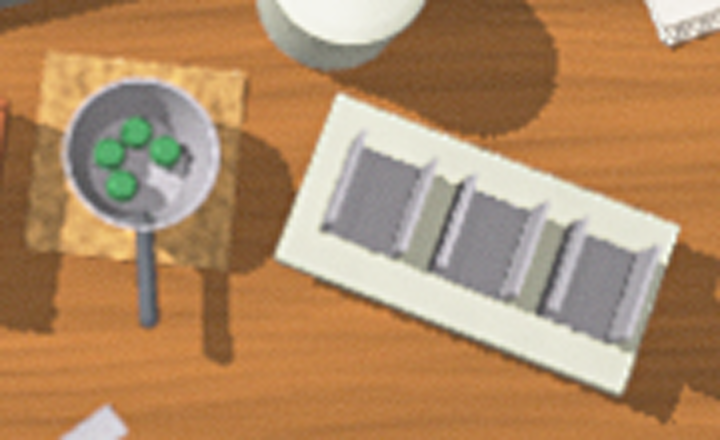

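View pics/crop1.png

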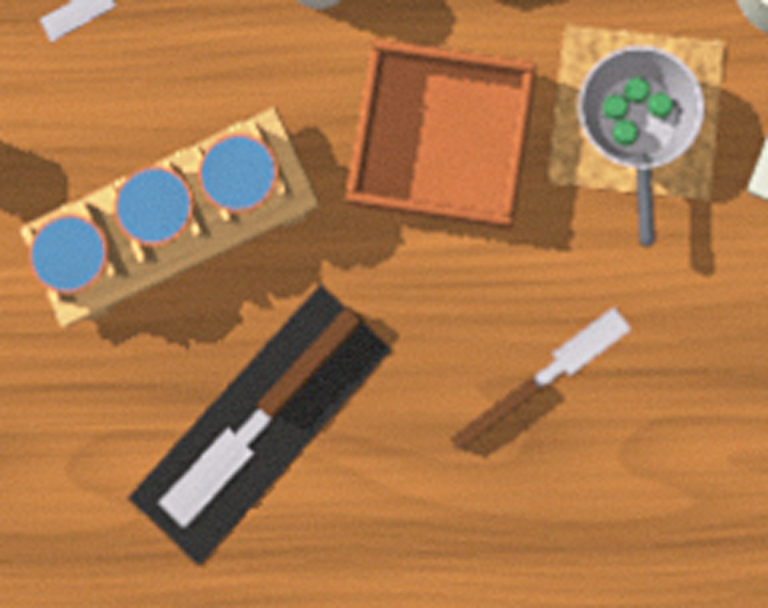

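```bash
python3 - <<'E'
from h import *
c=cam('top')
def P1(l,z): return np.array([pt(c,90+(a+.5)/3.2-.5,140+(b+.5)/3.2-.5,z)[:2] for a,b in l])
def P2(l,z): return np.array([pt(c,255+(a+.5)/4-.5,135+(b+.5)/4-.5,z)[:2] for a,b in l])
def rep(n,p):
    print(n,'c',p.mean(0).round(1),'e',[np.round(np.r_[np.linalg.norm(p[i]-p[i-1]),np.degrees(np.arctan2(*(p[i]-p[i-1])[::-1]))],1).tolist() for i in range(len(p))])
rep('pad',P1([(323,287),(391,350),(201,564),(130,497)],3))
rep('mould',P1([(376,40),(534,65),(513,223),(347,198)],45))
rep('mat',P1([(565,26),(725,42),(708,200),(550,183)],3))
rep('shelf',P2([(340,95),(680,228),(622,395),(276,257)],42))
rep('rimC-hend',np.r_[P2([(141,153)],53),P2([(149,323)],45)])
rep('spat back/front handle',np.r_[P1([(348,312)],29),P1([(268,408)],29)])
rep('blade base-tip',np.r_[P1([(240,438)],6),P1([(172,513)],6)])
print(P1([(348,312),(268,408)],29),P1([(240,438),(172,513)],6))
d=np.array([[499.2,412.4],[538.7,336.4],[564.5,263.3]]);rep('discs',d)
# trivet flange top ends (z86): pairs
for q in [[(360,135),(435,163),(402,255),(325,228)],[(470,178),(545,207),(512,298),(436,267)],[(582,220),(657,248),(625,340),(549,312)]]: rep('triv',P2(q,86))
E
```

```text
pad c [346.3 259.5] e [[256.4, -43.8], [85.2, -133.8], [255.1, 136.9], [88.6, 47.0]]
mould c [602.6  86.7] e [[146.3, -11.0], [145.3, -101.1], [144.4, 170.9], [149.9, 79.6]]
mat c [621.9 -91. ] e [[149.1, -7.2], [150.2, -97.8], [149.8, 171.1], [145.9, 82.0]]
shelf c [ 546.8 -330.5] e [[127.7, -24.3], [260.2, -113.7], [128.3, 156.4], [261.7, 66.1]]
rimC-hend c [557.2 -91.8] e [[120.8, 0.6], [120.8, -179.4]]
spat back/front handle c [402.4 211.9] e [[110.2, -41.1], [110.2, 138.9]]
blade base-tip c [301.7 309.5] e [[90.0, -43.6], [90.0, 136.4]]
[[443.93212156 175.71178554]
 [360.92115908 248.11778999]] [[334.26781191 278.50895676]
 [269.05020078 340.52563207]]
discs c [534.1 337.4] e [[162.8, 113.7], [85.7, -62.5], [77.5, -70.6]]
triv c [ 576.4 -252.8] e [[70.2, -23.5], [55.1, -112.8], [68.9, 157.0], [55.7, 68.5]]
triv c [ 544.6 -326.9] e [[67.1, -24.3], [55.0, -113.5], [68.0, 156.2], [55.7, 65.6]]
triv c [ 512.7 -402.3] e [[68.6, -23.7], [54.7, -112.7], [68.3, 156.4], [54.9, 67.7]]
```

Call:
{"method": "apply_moves", "body": {
  "rows": [
    [0.02,0.034,0,-0.06],
    [0.04,0.068,0,-0.12],
    [0.06,0.102,0,-0.18],
    [0.08,0.136,0,-0.24],
    [0.1,0.17,0,-0.3]
  ],
  "hand": 100
}}

```text
clock: 0.62
ee_pos: [319.3, -413.7, 214.4]
ee_rot: [-3.14, -0.085, 0.0]
contact_force: [1.7, 0.3, -0.1]
gripper_width: 60.6
finger_force: 0.0
```

Call:
{"method": "apply_moves", "body": {
  "rows": [
    [0.02,0.034,0,-0.047],
    [0.04,0.068,0,-0.047],
    [0.06,0.102,0,-0.047],
    [0.08,0.136,0,-0.047],
    [0.1,0.17,0,-0.047]
  ]
}}

```text
clock: 1.03
ee_pos: [419.4, -243.6, 214.7]
ee_rot: [3.141, 0.017, 0.0]
contact_force: [0.7, -0.1, 0.2]
gripper_width: 56.0
finger_force: 0.0
```

Call:
{"method": "apply_moves", "body": {
  "rows": [
    [0.02,0.034,-0.01,0],
    [0.04,0.068,-0.02,0],
    [0.06,0.102,-0.04,0],
    [0.08,0.136,-0.06,0],
    [0.09,0.153,-0.08,0]
  ]
}}

```text
clock: 1.45
ee_pos: [510.8, -89.7, 134.6]
ee_rot: [-3.141, -0.019, -0.004]
contact_force: [0.1, -0.4, -0.1]
gripper_width: 55.7
finger_force: 0.0
```

Call:
{"method": "apply_moves", "body": {
  "rows": [
    [-0.001,-0.002,-0.03,0],
    [-0.001,-0.002,-0.06,0],
    [-0.001,-0.002,-0.09,0],
    [-0.001,-0.002,-0.108,0],
    [-0.001,-0.002,-0.108,0]
  ]
}}

```text
clock: 1.87
ee_pos: [505.0, -93.8, 23.1]
ee_rot: [-3.14, -0.017, 0.01]
contact_force: [-0.3, 0.5, -0.9]
gripper_width: 55.7
finger_force: 0.0
```

Call:
{"method": "apply_moves", "body": {
  "rows": [
    [0,0,0,0],
    [0,0,0,0],
    [0,0,0,0],
    [0,0,0,0],
    [0,0,0,0]
  ],
  "hand": 255
}}

```text
clock: 2.28
ee_pos: [508.7, -94.6, 27.7]
ee_rot: [3.141, 0.017, 0.003]
contact_force: [-0.2, 0.7, -0.4]
gripper_width: 24.6
finger_force: 0.0
```

Call:
{"method": "apply_moves", "body": {
  "rows": [
    [0,0,0,0],
    [0,0,0,0],
    [0,0,0.005,0],
    [0,0,0.01,0],
    [0,0,0.02,0]
  ]
}}

```text
clock: 2.7
ee_pos: [506.9, -94.3, 46.4]
ee_rot: [-3.141, -0.017, 0.003]
contact_force: [-0.1, 0.5, -3.2]
gripper_width: 13.0
finger_force: 30.0
```

```bash
python3 - <<'E'
from h import *
t=cam('top');s=cam('side')
a=cv2.resize(t['pixels'][130:220,240:340],(500,450));b=cv2.resize(s['pixels'][150:240,200:300],(500,450))
cv2.imwrite('pics/g1.png',cv2.resize(np.hstack([a,b]),(800,360)))
E
```

```text
(no output)
```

View pics/g1.png

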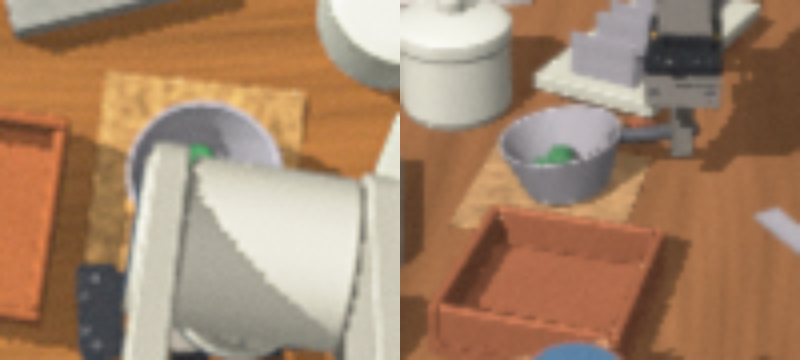

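Call:
{"method": "apply_moves", "body": {
  "rows": [
    [0,0,0.015,0],
    [0,0,0.03,0],
    [0,0,0.05,0],
    [0,0,0.07,0],
    [0,0,0.08,0]
  ]
}}

```text
clock: 3.22
ee_pos: [508.4, -94.6, 128.6]
ee_rot: [3.141, 0.017, 0.003]
contact_force: [1.2, -0.7, -3.0]
gripper_width: 12.8
finger_force: 30.0
```

Call:
{"method": "apply_moves", "body": {
  "rows": [
    [-0.001,0.01,0,-0.02],
    [-0.002,0.03,0,-0.05],
    [-0.004,0.055,0,-0.08],
    [-0.005,0.08,0,-0.11],
    [-0.006,0.105,0,-0.14]
  ]
}}

```text
clock: 3.63
ee_pos: [500.3, 10.3, 126.6]
ee_rot: [3.132, -0.206, -0.004]
contact_force: [-8.5, -9.3, 9.2]
gripper_width: 15.9
finger_force: 31.4
```

Call:
{"method": "apply_moves", "body": {
  "rows": [
    [-0.001,0.025,0,-0.02],
    [-0.002,0.05,0,-0.04],
    [-0.003,0.075,0,-0.05],
    [-0.004,0.09,0,-0.05],
    [-0.004,0.095,0,-0.05]
  ]
}}

```text
clock: 4.05
ee_pos: [497.8, 107.3, 126.5]
ee_rot: [-3.129, 0.279, -0.001]
contact_force: [1.6, 1.6, -4.2]
gripper_width: 12.5
finger_force: 30.1
```

```bash
python3 - <<'E'
from h import *
s=cam('side')
save('g2',s['pixels'][140:260,190:350],5)
E
```

```text
(no output)
```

View pics/g2.png

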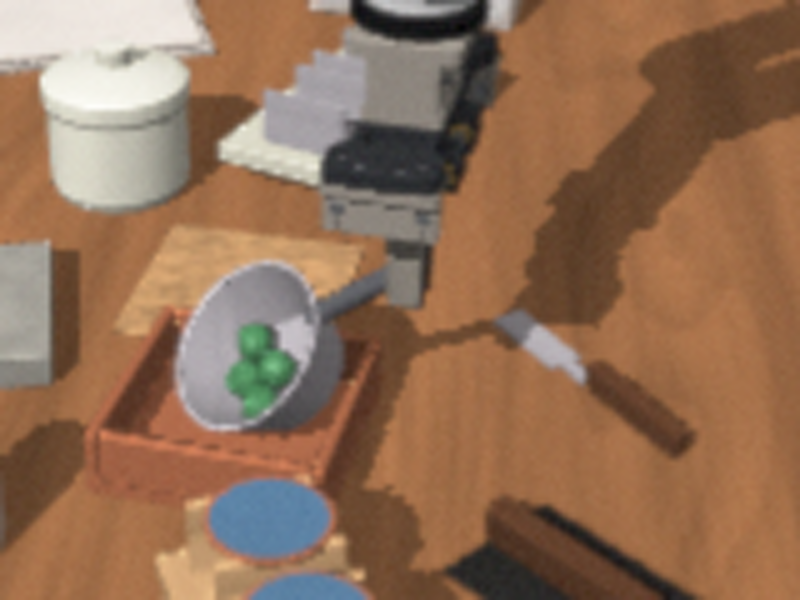

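Call:
{"method": "apply_moves", "body": {
  "rows": [
    [0,0,0,0],
    [0,0,0,0],
    [0,0,0,0],
    [0,0,0,0],
    [0,0,0,0]
  ],
  "hand": 224
}}

```text
clock: 4.52
ee_pos: [498.0, 104.9, 126.6]
ee_rot: [3.129, -0.283, 0.0]
contact_force: [2.2, 0.5, -2.1]
gripper_width: 13.0
finger_force: 29.2
```

Call:
{"method": "apply_moves", "body": {
  "rows": [
    [0,0,0,0],
    [0,0,0,0],
    [0,0,0,0],
    [0,0,0,0],
    [0,0,0,0]
  ],
  "hand": 221
}}

```text
clock: 4.93
ee_pos: [497.8, 105.5, 126.6]
ee_rot: [3.129, -0.281, -0.0]
contact_force: [1.9, 0.3, -2.7]
gripper_width: 12.8
finger_force: 29.2
```

```bash
python3 - <<'E'
from h import *
s=cam('side');t=cam('top')
save('g3',np.hstack([s['pixels'][150:250,190:310],t['pixels'][140:240,180:310]]),3.2)
E
```

```text
(no output)
```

View pics/g3.png

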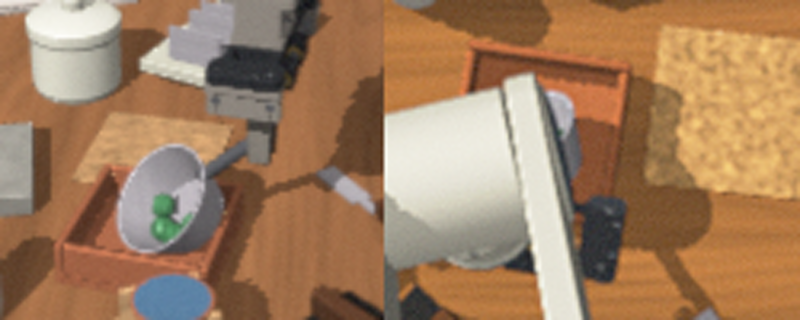

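Call:
{"method": "apply_moves", "body": {
  "rows": [
    [0,0,0.01,0],
    [0,0,0.02,0],
    [0.01,-0.002,0.03,0],
    [0.015,-0.003,0.03,0],
    [0.02,-0.004,0.03,0]
  ]
}}

```text
clock: 5.45
ee_pos: [518.6, 101.6, 157.6]
ee_rot: [-3.129, 0.281, -0.002]
contact_force: [0.7, -0.4, -3.8]
gripper_width: 13.0
finger_force: 30.0
```

Call:
{"method": "apply_moves", "body": {
  "rows": [
    [0,0,0,0],
    [0,0,0,0],
    [0,0,0,0],
    [0,0,0,0],
    [0,0,0,0]
  ],
  "hand": 219
}}

```text
clock: 5.87
ee_pos: [517.5, 101.6, 156.3]
ee_rot: [3.129, -0.281, -0.001]
contact_force: [0.0, -0.6, -3.9]
gripper_width: 13.0
finger_force: 16.5
```

```bash
cat > pan.py <<'E'
from h import *
s=cam('side'); hsv=cv2.cvtColor(s['pixels'],cv2.COLOR_BGR2HSV)
m=cv2.inRange(hsv,np.array((50,100,20)),np.array((80,255,255)));m[260:]=0
cs,_=cv2.findContours(m,cv2.RETR_EXTERNAL,cv2.CHAIN_APPROX_NONE)
print('lump blobs',[(cv2.boundingRect(a),cv2.contourArea(a)) for a in cs if cv2.contourArea(a)>8])
import sys; save(sys.argv[1],s['pixels'][140:250,190:330],4)
E
python3 pan.py g4
```

```text
lump blobs []
```

View pics/g4.png

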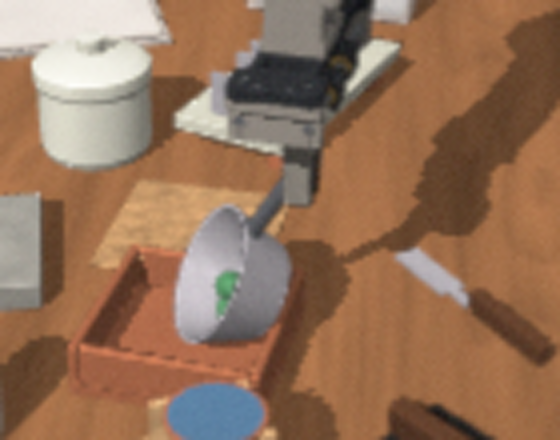

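Call:
{"method": "apply_moves", "body": {
  "rows": [
    [0.005,-0.001,0.002,0],
    [0.01,-0.002,0.005,0],
    [0.015,-0.003,0.01,0],
    [0.02,-0.004,0.01,0],
    [0.02,-0.004,0.01,0]
  ],
  "hand": 219
}}

```text
clock: 6.33
ee_pos: [539.7, 97.5, 167.2]
ee_rot: [-3.129, 0.281, -0.003]
contact_force: [0.0, -0.0, -3.8]
gripper_width: 13.3
finger_force: 17.5
```

Call:
{"method": "apply_moves", "body": {
  "rows": [
    [0,0,0,0],
    [0,0,0,0],
    [0,0,0,0],
    [0,0,0,0],
    [0,0,0,0]
  ],
  "hand": 218
}}

```text
clock: 6.75
ee_pos: [537.7, 97.6, 166.5]
ee_rot: [3.129, -0.281, -0.0]
contact_force: [0.7, -0.5, -2.6]
gripper_width: 13.3
finger_force: 10.6
```

```bash
sed -i 's/(50,100,20)/(48,70,15)/; s/(80,255,255)/(88,255,255)/; s/>8\]/>3]/' pan.py; python3 pan.py g5
```

```text
lump blobs []
```

View pics/g5.png

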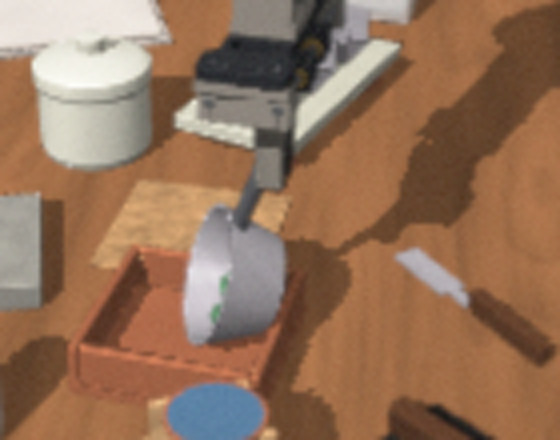

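Call:
{"method": "apply_moves", "body": {
  "rows": [
    [0.01,-0.002,0.002,0],
    [0.02,-0.004,0,0],
    [0.03,-0.006,-0.004,0],
    [0.04,-0.008,-0.008,0],
    [0.05,-0.01,-0.012,0]
  ]
}}

```text
clock: 7.22
ee_pos: [589.1, 87.2, 154.2]
ee_rot: [3.129, -0.281, -0.0]
contact_force: [-5.5, -0.4, 19.7]
gripper_width: 13.2
finger_force: 13.0
```

Call:
{"method": "apply_moves", "body": {
  "rows": [
    [0.01,-0.002,0,0],
    [0.02,-0.004,0,0],
    [0.03,-0.006,-0.002,0],
    [0.03,-0.006,-0.002,0],
    [0.03,-0.006,-0.002,0]
  ]
}}

```text
clock: 7.63
ee_pos: [621.3, 81.3, 154.8]
ee_rot: [-3.128, 0.282, -0.008]
contact_force: [-2.2, -1.7, 14.9]
gripper_width: 13.7
finger_force: 14.9
```

```bash
python3 pan.py g6;python3 - <<'E'
from h import *
s=cam('side')
for y,x in [(207,245),(215,243),(210,246)]: print(s['pixels'][y,x],cv2.cvtColor(s['pixels'][y:y+1,x:x+1],cv2.COLOR_BGR2HSV))
E
```

```text
lump blobs [((217, 217, 10, 7), 41.0)]
[28 43 71] [[[ 10 154  71]]]
[ 71  81 112] [[[  7  93 112]]]
[29 43 72] [[[ 10 152  72]]]
```

View pics/g6.png

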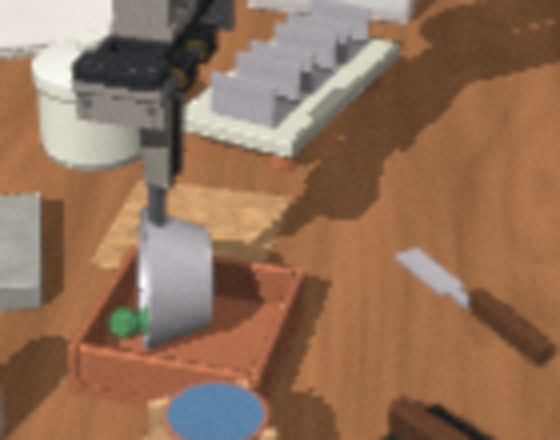

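Call:
{"method": "apply_moves", "body": {
  "rows": [
    [0,0,0,0],
    [0,0,0,0],
    [-0.005,0.001,0.008,0],
    [-0.01,0.002,0.02,0],
    [-0.015,0.003,0.03,0]
  ],
  "hand": 255
}}

```text
clock: 8.15
ee_pos: [602.4, 84.5, 182.9]
ee_rot: [3.129, -0.281, -0.002]
contact_force: [0.7, -0.1, -2.1]
gripper_width: 13.6
finger_force: 30.0
```

Call:
{"method": "apply_moves", "body": {
  "rows": [
    [-0.03,0.006,0.005,0],
    [-0.03,0.006,0.005,0],
    [-0.01,0.002,0.005,0],
    [-0.035,0.007,0.005,0],
    [-0.035,0.007,0.005,0]
  ]
}}

```text
clock: 8.57
ee_pos: [565.0, 91.9, 187.4]
ee_rot: [3.129, -0.281, -0.005]
contact_force: [1.7, 0.2, -3.5]
gripper_width: 13.2
finger_force: 30.0
```

```bash
python3 pan.py g7;python3 - <<'E'
from meas import *
for a in blobs((48,70,15),(88,255,255),3,(190,135,270,225)): print('top',cv2.boundingRect(a),rect(a,19))
save('g7t',im[130:230,180:280],3)
E
```

```text
lump blobs [((215, 213, 16, 15), 119.5)]
```

View pics/g7.png

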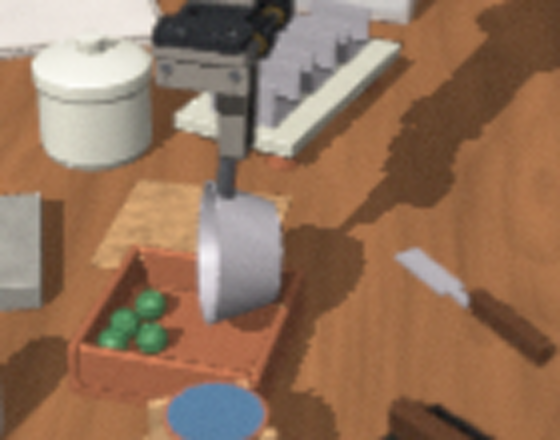

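Call:
{"method": "apply_moves", "body": {
  "rows": [
    [0,0,0.015,0],
    [0,0,0.03,0],
    [0,0,0.04,0],
    [0,0,0.045,0],
    [0,0,0.045,0]
  ]
}}

```text
clock: 9.08
ee_pos: [568.9, 91.6, 234.0]
ee_rot: [-3.128, 0.281, -0.004]
contact_force: [-0.2, 0.0, -2.4]
gripper_width: 13.4
finger_force: 30.0
```

```bash
python3 - <<'E'
from h import *
c=cam('top')
print('crock',pt(c,512/1.5,188/1.5,110),'jar',pt(c,280/1.5,188/1.5,85),'stone',pt(c,400/1.5,184/1.5,25))
E
```

```text
crock [ 735.59786635 -234.72584573  110.        ] jar [758.54051116 197.83962007  85.        ] stone [777.09088792 -30.64969857  25.        ]
```

Call:
{"method": "apply_moves", "body": {
  "rows": [
    [0.005,-0.015,0,0.02],
    [0.02,-0.04,0,0.05],
    [0.035,-0.07,0,0.08],
    [0.05,-0.1,0,0.11],
    [0.06,-0.13,0,0.14]
  ]
}}

```text
clock: 9.55
ee_pos: [628.6, -39.7, 231.5]
ee_rot: [-3.141, 0.058, 0.001]
contact_force: [-0.4, 0.9, -2.0]
gripper_width: 13.0
finger_force: 30.0
```

Call:
{"method": "apply_moves", "body": {
  "rows": [
    [0.01,-0.02,0,0.02],
    [0.02,-0.04,0,0.04],
    [0.025,-0.052,0,0.05],
    [0.025,-0.052,-0.01,0.05],
    [0.025,-0.052,-0.02,0.05]
  ]
}}

```text
clock: 9.97
ee_pos: [652.7, -90.8, 211.1]
ee_rot: [-3.141, -0.014, 0.001]
contact_force: [-0.6, 1.1, -2.2]
gripper_width: 13.1
finger_force: 30.0
```

Call:
{"method": "apply_moves", "body": {
  "rows": [
    [0,0,-0.015,0],
    [0,0,-0.03,0],
    [0,0,-0.04,0],
    [0,0,-0.05,0],
    [0,0,-0.055,0]
  ]
}}

```text
clock: 10.38
ee_pos: [651.7, -89.5, 155.5]
ee_rot: [-3.141, -0.018, 0.004]
contact_force: [-0.3, 0.0, -3.1]
gripper_width: 13.2
finger_force: 30.0
```

Call:
{"method": "apply_moves", "body": {
  "rows": [
    [0,0,-0.005,0],
    [0,0,-0.01,0],
    [-0.005,0,-0.015,0],
    [-0.01,0,-0.018,0],
    [-0.015,0,-0.02,0]
  ]
}}

```text
clock: 10.8
ee_pos: [642.9, -91.6, 144.5]
ee_rot: [3.139, 0.017, 0.019]
contact_force: [-5.1, -2.3, 35.8]
gripper_width: 13.1
finger_force: 30.1
```

Call:
{"method": "apply_moves", "body": {
  "rows": [
    [-0.008,0,0.004,0],
    [-0.016,0,0.004,0],
    [-0.024,0,0.003,0],
    [-0.032,0,0.001,0],
    [-0.036,0,0,0]
  ],
  "hand": 220
}}

```text
clock: 11.22
ee_pos: [600.8, -90.5, 137.5]
ee_rot: [3.141, 0.017, -0.0]
contact_force: [-0.8, 0.0, 9.1]
gripper_width: 13.2
finger_force: 30.0
```

```bash
python3 pan.py g8
```

```text
lump blobs [((231, 223, 6, 6), 24.0), ((215, 213, 16, 14), 82.5)]
```

View pics/g8.png

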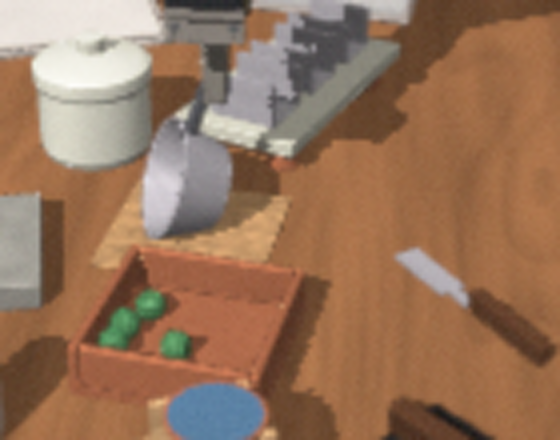

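Call:
{"method": "apply_moves", "body": {
  "rows": [
    [-0.008,0,-0.002,0],
    [-0.016,0,-0.005,0],
    [-0.024,0,-0.007,0],
    [-0.032,0,-0.01,0],
    [-0.04,0,-0.013,0]
  ]
}}

```text
clock: 11.68
ee_pos: [561.9, -90.6, 126.1]
ee_rot: [3.141, 0.017, 0.002]
contact_force: [-5.2, 0.6, 18.9]
gripper_width: 12.6
finger_force: 30.0
```

Call:
{"method": "apply_moves", "body": {
  "rows": [
    [-0.009,0,-0.004,0],
    [-0.018,0,-0.008,0],
    [-0.026,0,-0.013,0],
    [-0.034,0,-0.018,0],
    [-0.042,0,-0.024,0]
  ]
}}

```text
clock: 12.1
ee_pos: [517.7, -90.3, 100.3]
ee_rot: [-3.141, -0.017, 0.005]
contact_force: [-4.1, 0.4, 8.8]
gripper_width: 12.8
finger_force: 30.0
```

```bash
python3 - <<'E'
from h import *
s=cam('side')
print(pt(s,230,199,3),pt(s,236,191,3))
im=s['pixels'];save('g9',im[140:250,190:330],4)
E
```

```text
[648.7562109  -74.41844608   3.        ] [ 634.1581519  -131.42524857    3.        ]
```

View pics/g9.png

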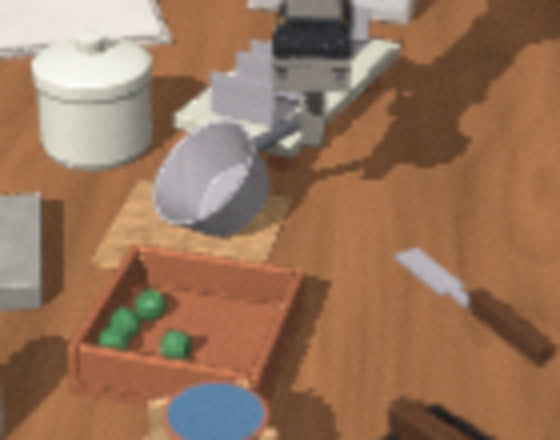

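Call:
{"method": "apply_moves", "body": {
  "rows": [
    [-0.008,0,-0.01,0],
    [-0.016,0,-0.02,0],
    [-0.024,0,-0.03,0],
    [-0.03,0,-0.04,0],
    [-0.036,0,-0.05,0]
  ]
}}

```text
clock: 12.57
ee_pos: [481.2, -90.3, 49.4]
ee_rot: [-3.141, -0.017, 0.006]
contact_force: [-3.0, -2.0, 3.7]
gripper_width: 13.1
finger_force: 30.0
```

Call:
{"method": "apply_moves", "body": {
  "rows": [
    [-0.003,0,-0.01,0],
    [-0.006,0,-0.018,0],
    [-0.008,0,-0.024,0],
    [-0.008,0,-0.027,0],
    [-0.008,0,-0.027,0]
  ]
}}

```text
clock: 12.98
ee_pos: [475.1, -90.3, 22.9]
ee_rot: [-3.141, -0.017, 0.003]
contact_force: [-3.2, -2.0, 2.1]
gripper_width: 12.7
finger_force: 30.0
```

```bash
python3 - <<'E'
from h import *
# bowl in side view: grey pixels
s=cam('side');im=s['pixels'];hsv=cv2.cvtColor(im,cv2.COLOR_BGR2HSV)
m=cv2.inRange(hsv,np.array((110,8,90)),np.array((170,90,255)));q=np.zeros_like(m);q[160:215,215:262]=m[160:215,215:262]
cs,_=cv2.findContours(q,cv2.RETR_EXTERNAL,cv2.CHAIN_APPROX_NONE)
for a in cs:
  if cv2.contourArea(a)>50:
    x,y,w,h=cv2.boundingRect(a);print(x,y,w,h,cv2.contourArea(a),cv2.fitEllipse(a),pt(s,x,y+15,53),pt(s,x+w,y+15,53))
    p=a[:,0]; print([ (int(r),int(p[p[:,1]==r,0].min()),int(p[p[:,1]==r,0].max())) for r in range(y,y+h,4)])
print(hsv[178:200:4,235].tolist())
E
```

```text
233 175 29 26 447.5 ((247.6987762451172, 186.82395935058594), (23.259654998779297, 26.235279083251953), 88.4146728515625) [634.04823623 -55.22227873  53.        ] [533.76714357 -64.00388798  53.        ]
[(175, 246, 249), (179, 237, 258), (183, 233, 261), (187, 236, 261), (191, 236, 260), (195, 241, 253), (199, 242, 251)]
243 160 19 11 124.0 ((252.78546142578125, 164.09310913085938), (9.93569278717041, 20.021770477294922), 96.29012298583984) [ 611.10968141 -166.49508755   53.        ] [ 540.31161426 -172.79392      53.        ]
[(160, 243, 261), (164, 245, 261), (168, 249, 259)]
[[11, 104, 171], [165, 10, 107], [162, 13, 101], [5, 22, 149], [15, 117, 210], [15, 119, 208]]
```

Call:
{"method": "apply_moves", "body": {
  "rows": [
    [0,0,0.004,0],
    [0.008,0,0.004,0],
    [0.018,0,0.004,0],
    [0.028,0,0.004,0],
    [0.036,0,0.003,0]
  ]
}}

```text
clock: 13.45
ee_pos: [514.0, -90.4, 27.0]
ee_rot: [3.141, 0.017, 0.003]
contact_force: [-1.7, -0.6, -0.8]
gripper_width: 13.0
finger_force: 30.0
```

Call:
{"method": "apply_moves", "body": {
  "rows": [
    [0,0,0,0],
    [0,0,0,0],
    [0,0,0,0],
    [0,0,0,0],
    [0,0,0,0]
  ],
  "hand": 200
}}

```text
clock: 13.87
ee_pos: [511.5, -90.4, 26.6]
ee_rot: [-3.141, -0.017, 0.0]
contact_force: [-0.2, -0.2, 0.5]
gripper_width: 19.9
finger_force: 0.0
```

Call:
{"method": "apply_moves", "body": {
  "rows": [
    [0,0,0,0],
    [0,0,0,0],
    [0,0,0.02,0],
    [0,0,0.05,0],
    [0,0,0.09,0]
  ],
  "hand": 110
}}

```text
clock: 14.28
ee_pos: [509.8, -90.1, 115.6]
ee_rot: [-3.141, -0.017, 0.008]
contact_force: [0.8, 0.6, -0.2]
gripper_width: 50.9
finger_force: 0.0
```

Call:
{"method": "apply_moves", "body": {
  "rows": [
    [-0.01,0.03,0.01,0.12],
    [-0.02,0.06,0.03,0.24],
    [-0.03,0.09,0.05,0.36],
    [-0.04,0.12,0.07,0.48],
    [-0.05,0.15,0.09,0.6]
  ]
}}

```text
clock: 14.7
ee_pos: [461.0, 60.7, 207.6]
ee_rot: [2.994, 0.953, 0.0]
contact_force: [1.6, 0.3, 0.4]
gripper_width: 52.3
finger_force: 0.0
```

Call:
{"method": "apply_moves", "body": {
  "rows": [
    [-0.01,0.035,0,0.12],
    [-0.02,0.07,0,0.24],
    [-0.03,0.1,0,0.36],
    [-0.035,0.12,0,0.48],
    [-0.04,0.13,0,0.6]
  ]
}}

```text
clock: 15.12
ee_pos: [421.2, 191.9, 206.8]
ee_rot: [-2.576, -1.798, -0.002]
contact_force: [0.5, 0.0, -0.6]
gripper_width: 52.2
finger_force: 0.0
```

```bash
python3 - <<'E'
from meas import *
for a in blobs((100,5,70),(170,90,255),100,(258,140,320,225),3):
    print('pan',cv2.boundingRect(a),cv2.contourArea(a),rect(a,53))
for n,lo,hi,amin,roi,z,k in [('disc',(95,80,60),(125,255,255),100,(90,150,190,250),83,3),('blade',(0,0,120),(180,50,255),100,(120,250,210,320),6,3)]:
    for a in blobs(lo,hi,amin,roi,k): print(n,cv2.contourArea(a),cv2.boundingRect(a),rect(a,z))
for a in blobs((48,70,15),(88,255,255),3,(190,135,270,225)): print('lump',cv2.boundingRect(a),rect(a,19))
A=cv2.resize(im[135:215,190:330],None,fx=3.6,fy=3.6);s=cam('side')['pixels']; B=cv2.resize(s[140:250,190:330],None,fx=2,fy=2)
C=cv2.resize(im[210:320,110:230],None,fx=2,fy=2)
o=np.zeros((288+222,530,3),np.uint8);o[:288,:504]=A[:288];o[290:510,:280]=B;o[290:510,282:522]=C;cv2.imwrite('pics/L.png',o)
E
```

```text
pan (280, 160, 38, 62) 1085.0 [ 574.9 -102.5  106.3  162.4   63.2]
disc 190.0 (101, 208, 20, 16) [510.1 417.2  34.9  58.4  22.9]
disc 240.5 (127, 193, 22, 19) [547.  340.9  40.5  60.2  23.3]
disc 234.5 (153, 183, 22, 19) [571.7 261.7  60.3  46.4  73.4]
blade 228.0 (140, 283, 23, 22) [293.2 316.3  32.8  70.9  43.6]
blade 1885.5 (120, 250, 84, 70) [310.5 296.6 270.4 177.6  19.4]
lump (217, 175, 8, 8) [613.6 110.4  20.5  17.8  69.5]
lump (236, 166, 7, 7) [640.6  55.3  17.7  18.1  88.6]
lump (226, 160, 7, 8) [658.1  84.4  19.3  18.9  43. ]
lump (217, 159, 7, 7) [663.6 110.9  17.8  18.3  89. ]
```

View pics/L.png

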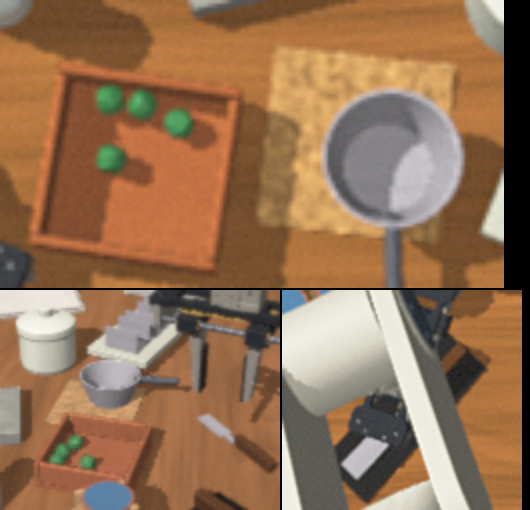

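Call:
{"method": "apply_moves", "body": {
  "rows": [
    [-0.01,0.01,0,0.12],
    [-0.02,0.02,0,0.24],
    [-0.03,0.03,0,0.36],
    [-0.04,0.04,-0.02,0.48],
    [-0.047,0.05,-0.04,0.6]
  ],
  "hand": 110
}}

```text
clock: 15.63
ee_pos: [375.4, 239.5, 167.0]
ee_rot: [1.938, 2.471, 0.004]
contact_force: [-0.3, -0.6, -0.6]
gripper_width: 52.4
finger_force: 0.0
```

Call:
{"method": "apply_moves", "body": {
  "rows": [
    [0,0,-0.02,0.12],
    [0,0,-0.04,0.24],
    [0,0,-0.06,0.36],
    [0,0,-0.08,0.48],
    [0,0,-0.1,0.596]
  ]
}}

```text
clock: 16.05
ee_pos: [375.4, 238.7, 65.8]
ee_rot: [1.127, 2.932, 0.0]
contact_force: [0.2, 0.3, -0.4]
gripper_width: 52.7
finger_force: 0.0
```

Call:
{"method": "apply_moves", "body": {
  "rows": [
    [0,0,0,0],
    [0,0,0,0],
    [0,0,0,0],
    [0,0,0,0],
    [0,0,0,0]
  ]
}}

```text
clock: 16.47
ee_pos: [375.7, 239.9, 67.7]
ee_rot: [1.132, 2.929, 0.003]
contact_force: [0.2, 0.4, -0.4]
gripper_width: 52.2
finger_force: 0.0
```

```bash
python3 - <<'E'
from meas import *
o=get_obs(); print(o['ee_pos'],o['ee_rot'],o['joint_positions'].round(2))
for nm in('top','side'):
    if nm=='side':
        import meas; meas.c=cam('side'); meas.hsv=cv2.cvtColor(meas.c['pixels'],cv2.COLOR_BGR2HSV)
        r=(310,260,370,300)
    else: r=(125,250,190,320)
    for a in blobs((0,0,120),(180,60,255),80,r,1): print(nm,cv2.boundingRect(a),cv2.contourArea(a),rect(a,6))
E
```

```text
[375.57072574 239.88403777  67.57995576] [1.13094200e+00 2.92975179e+00 2.39457574e-03] [ 0.57  0.29  2.13 -0.    0.72 -0.27]
top (125, 250, 60, 70) 2296.0 [313.4 309.5 201.4 170.6   0.4]
side (318, 266, 43, 30) 350.0 [311.3 296.8  34.1 127.7  45.5]
```

Call:
{"method": "apply_moves", "body": {
  "rows": [
    [-0.001,0.001,-0.02,-0.02],
    [-0.001,0.001,-0.04,-0.02],
    [-0.001,0.001,-0.052,-0.02],
    [-0.001,0.001,-0.058,-0.02],
    [-0.001,0.001,-0.061,-0.02]
  ]
}}

```text
clock: 16.98
ee_pos: [373.6, 240.5, 5.1]
ee_rot: [-1.158, -2.92, 0.001]
contact_force: [1.0, -0.1, 0.6]
gripper_width: 52.4
finger_force: 0.0
```

Call:
{"method": "apply_moves", "body": {
  "rows": [
    [0,0,0,0],
    [0,0,0,0],
    [0,0,0,0],
    [0,0,0,0],
    [0,0,0,0]
  ],
  "hand": 255
}}

```text
clock: 17.4
ee_pos: [374.1, 240.7, 6.1]
ee_rot: [1.158, 2.92, 0.001]
contact_force: [-0.5, -1.2, -0.0]
gripper_width: 21.1
finger_force: 0.5
```

Call:
{"method": "apply_moves", "body": {
  "rows": [
    [0,0,0,0],
    [0,0,0,0],
    [0,0,0,0],
    [0,0,0,0],
    [0,0,0,0]
  ]
}}

```text
clock: 17.82
ee_pos: [374.0, 240.6, 6.0]
ee_rot: [1.158, 2.92, 0.0]
contact_force: [-1.5, -2.1, 6.3]
gripper_width: 18.1
finger_force: 30.0
```

Call:
{"method": "apply_moves", "body": {
  "rows": [
    [0,0,0.02,0],
    [0,0,0.04,0],
    [-0.01,0,0.07,0],
    [-0.02,0,0.1,0],
    [-0.03,0,0.12,0]
  ]
}}

```text
clock: 18.23
ee_pos: [344.0, 240.8, 127.7]
ee_rot: [1.158, 2.92, 0.002]
contact_force: [0.7, 1.1, -0.7]
gripper_width: 17.5
finger_force: 30.0
```

```bash
python3 - <<'E'
from h import *
c=cam('top')
def P1(l,z): return np.array([pt(c,90+(a+.5)/3.2-.5,140+(b+.5)/3.2-.5,z)[:2] for a,b in l])
for z in (34,):
  p=P1([(275,107),(317,206),(65,325),(22,230)],z)
  print(p.mean(0).round(1),[np.round(np.r_[np.linalg.norm(p[i]-p[i-1]),np.degrees(np.arctan2(*(p[i]-p[i-1])[::-1]))],1).tolist() for i in range(4)])
im=c['pixels'];hsv=cv2.cvtColor(im,cv2.COLOR_BGR2HSV)
# disc incl. copper edge: circle fit of blue
s=cam('side');hs=cv2.cvtColor(s['pixels'],cv2.COLOR_BGR2HSV)
for n,cc,H,roi in(('top',c,hsv,(90,150,190,250)),('side',s,hs,(215,225,290,310))):
  m=cv2.inRange(H,np.array((95,80,60)),np.array((125,255,255)));q=np.zeros_like(m);x0,y0,x1,y1=roi;q[y0:y1,x0:x1]=m[y0:y1,x0:x1]
  for a in cv2.findContours(q,cv2.RETR_EXTERNAL,cv2.CHAIN_APPROX_NONE)[0]:
    if cv2.contourArea(a)>80:
      P=np.array([pt(cc,*p[0],83)[:2] for p in a],np.float32);print(n,cv2.boundingRect(a),np.round(cv2.minEnclosingCircle(P)[0],1),round(cv2.minEnclosingCircle(P)[1],1))
# blade in side view
m=cv2.inRange(hs,np.array((0,0,120)),np.array((180,60,255)));m[:,:290]=0;m[:,400:]=0;m[:215]=0;m[300:]=0
for a in cv2.findContours(m,cv2.RETR_EXTERNAL,cv2.CHAIN_APPROX_NONE)[0]:
  if cv2.contourArea(a)>80: print('blade side',cv2.boundingRect(a),cv2.contourArea(a),cv2.boxPoints(cv2.minAreaRect(a)).round(1).tolist(),[pt(s,*b,z).round(1).tolist() for z in (126,) for b in cv2.boxPoints(cv2.minAreaRect(a))])
print(get_obs()['ee_pos'],get_obs()['ee_rot'])
E
```

```text
[534.  336.1] [[255.2, -65.5], [99.5, -157.6], [249.9, 113.7], [96.3, 25.4]]
top (101, 208, 21, 22) [499.  412.1] 30.0
top (127, 193, 22, 22) [538.5 337.2] 30.5
top (153, 183, 22, 22) [565.3 263.6] 30.4
side (253, 278, 26, 20) [497.3 411.1] 30.4
side (239, 255, 25, 17) [537.6 335. ] 30.1
side (232, 236, 23, 15) [564.5 260.7] 29.9
blade side (334, 231, 49, 29) 389.5 [[332.5, 235.8000030517578], [337.3999938964844, 227.0], [382.3999938964844, 252.3000030517578], [377.5, 261.1000061035156]] [[335.9, 266.8, 126.0], [318.7, 228.5, 126.0], [221.9, 322.2, 126.0], [240.7, 354.3, 126.0]]
blade side (383, 215, 17, 19) 196.5 [[383.0, 215.0], [399.0, 215.0], [399.0, 233.0], [383.0, 233.0]] [[183.5, 163.1, 126.0], [137.6, 159.6, 126.0], [160.3, 242.8, 126.0], [202.7, 245.7, 126.0]]
[344.42248131 241.47945982 128.2102431 ] [1.15603231 2.91837842 0.00642883]
```

Call:
{"method": "apply_moves", "body": {
  "rows": [
    [-0.007,0.017,0,-0.12],
    [-0.014,0.034,0,-0.24],
    [-0.021,0.051,0,-0.36],
    [-0.028,0.068,0,-0.48],
    [-0.034,0.086,0,-0.6]
  ]
}}

```text
clock: 18.75
ee_pos: [309.3, 326.8, 124.3]
ee_rot: [-1.976, -2.442, 0.002]
contact_force: [0.5, -0.5, -1.4]
gripper_width: 17.4
finger_force: 30.0
```

Call:
{"method": "apply_moves", "body": {
  "rows": [
    [0,0,0,-0.12],
    [0,0,0,-0.24],
    [0,0,0,-0.36],
    [0,0,0,-0.48],
    [0,0,0,-0.6]
  ]
}}

```text
clock: 19.17
ee_pos: [309.7, 326.3, 124.2]
ee_rot: [2.609, 1.749, -0.002]
contact_force: [-0.5, 0.5, -1.6]
gripper_width: 18.0
finger_force: 30.0
```

Call:
{"method": "apply_moves", "body": {
  "rows": [
    [0,0,0,-0.12],
    [0,0,0,-0.24],
    [0,0,0,-0.36],
    [0,0,0,-0.48],
    [0,0,0,-0.6]
  ]
}}

```text
clock: 19.58
ee_pos: [309.8, 326.2, 124.2]
ee_rot: [3.009, 0.899, -0.002]
contact_force: [0.0, 0.0, -1.1]
gripper_width: 17.9
finger_force: 30.0
```

Call:
{"method": "apply_moves", "body": {
  "rows": [
    [0,0,0,-0.1],
    [0,0,0,-0.167],
    [0,0,0,-0.167],
    [0,0,0,-0.167],
    [0,0,0,-0.167]
  ]
}}

```text
clock: 20.0
ee_pos: [309.8, 326.4, 124.9]
ee_rot: [3.071, 0.658, -0.001]
contact_force: [0.3, -0.6, -0.8]
gripper_width: 17.7
finger_force: 30.0
```

```bash
cat > bl.py <<'E'
from h import *
import sys
u0,v0,u1,v1=map(int,sys.argv[1:5])
o=get_obs();p=o['ee_pos'];n=o['ee_rot'];h=np.degrees(2*np.arctan2(n[1],n[0]))%360
h=(h-90+90)%360  # blade heading = tool y + 90
print('tcp',p.round(1),'heading',round(h-360 if h>180 else h,1),'w',round(o['gripper_width'],1))
z=p[2]
for nm in ('side','top'):
    c=cam(nm);H=cv2.cvtColor(c['pixels'],cv2.COLOR_BGR2HSV)
    th=np.radians(h); e=np.array([np.cos(th),np.sin(th)])
    q=[px(c,np.r_[p[:2]+e*k,z]) for k in (56,106,146)]
    print(nm,'expected base,mid,tip px',np.round(q,1).tolist())
    m=cv2.inRange(H,np.array((0,0,105)),np.array((180,70,255)))
    k=np.zeros_like(m);P=np.array([px(c,np.r_[p[:2]+e*a+np.array([-e[1],e[0]])*b,z]) for a,b in((64,-24),(64,24),(156,24),(156,-24))]);cv2.fillConvexPoly(k,P.round().astype(int),255)
    m&=k
    for a in cv2.findContours(m,cv2.RETR_EXTERNAL,cv2.CHAIN_APPROX_NONE)[0]:
        if cv2.contourArea(a)>60:
            W=np.array([pt(c,*b[0],z)[:2]-p[:2] for b in a]);L=W@e;T=W@np.array([-e[1],e[0]])
            f=L>90; print('  area',cv2.contourArea(a),'along max',round(L.max(),1),'lat range beyond90',round(T[f].min(),1),round(T[f].max(),1),'lat 60-90',round(T[~f].min(),1),round(T[~f].max(),1))
E
python3 bl.py 0 0 1 1
```

```text
tcp [309.8 326.4 124.9] heading 24.2 w 17.7
side expected base,mid,tip px [[325.6, 257.6], [306.5, 262.6], [290.6, 266.8]]
  area 359.0 along max 147.8 lat range beyond90 -19.5 18.1 lat 60-90 -18.2 17.1
top expected base,mid,tip px [[127.8, 269.0], [120.4, 251.8], [114.5, 238.1]]
  area 364.5 along max 148.2 lat range beyond90 -18.5 15.4 lat 60-90 -17.6 15.4
```

Call:
{"method": "apply_moves", "body": {
  "rows": [
    [0,0,-0.015,0],
    [0,0,-0.03,0],
    [0,0,-0.045,0],
    [0,0,-0.06,0],
    [0,0,-0.063,0]
  ]
}}

```text
clock: 20.52
ee_pos: [309.0, 325.6, 60.8]
ee_rot: [3.071, 0.656, -0.004]
contact_force: [-0.9, -0.2, -1.9]
gripper_width: 17.9
finger_force: 30.0
```

Call:
{"method": "apply_moves", "body": {
  "rows": [
    [0,0.001,0,0],
    [0.009,0.005,0,0],
    [0.02,0.01,0,0],
    [0.032,0.0155,0,0],
    [0.044,0.021,0,0]
  ]
}}

```text
clock: 20.93
ee_pos: [356.2, 349.0, 63.8]
ee_rot: [-3.071, -0.655, -0.004]
contact_force: [0.4, 0.8, -1.0]
gripper_width: 18.2
finger_force: 30.0
```

Call:
{"method": "apply_moves", "body": {
  "rows": [
    [0.012,0.005,0,0],
    [0.024,0.0105,0,0],
    [0.036,0.016,0,0],
    [0.043,0.019,0,0],
    [0.046,0.0205,0,0]
  ]
}}

```text
clock: 21.35
ee_pos: [402.2, 369.3, 63.4]
ee_rot: [-3.072, -0.654, -0.004]
contact_force: [0.2, -0.3, -0.4]
gripper_width: 17.8
finger_force: 30.0
```

Call:
{"method": "apply_moves", "body": {
  "rows": [
    [0,0,0,0],
    [0,0,0.002,0],
    [0,0,0.005,0],
    [0,0,0.008,0],
    [0,0,0.01,0]
  ]
}}

```text
clock: 21.77
ee_pos: [399.6, 368.1, 73.2]
ee_rot: [-3.072, -0.655, -0.0]
contact_force: [-0.4, -0.3, -1.3]
gripper_width: 17.5
finger_force: 30.0
```

```bash
cat > dsc.py <<'E'
from h import *
import sys
z=float(sys.argv[1]); # top-face height of disc
o=get_obs();p=o['ee_pos'];n=o['ee_rot'];th=2*np.arctan2(n[1],n[0]);e=np.array([np.cos(th),np.sin(th)]);t=np.array([-e[1],e[0]])
print('tcp',p.round(1),'head',round(np.degrees((th+np.pi)%(2*np.pi)-np.pi),1),'F',o['contact_force'].round(1))
for nm in('top','side'):
  cc=cam(nm);m=cv2.inRange(cv2.cvtColor(cc['pixels'],cv2.COLOR_BGR2HSV),np.array((95,80,60)),np.array((125,255,255)))
  for a in cv2.findContours(m,cv2.RETR_EXTERNAL,cv2.CHAIN_APPROX_NONE)[0]:
    if cv2.contourArea(a)>60:
      P=np.array([pt(cc,*b[0],z)[:2] for b in a],np.float32);(x,y),r=cv2.minEnclosingCircle(P)
      if 20<r<45: w=np.array([x,y])-p[:2];print(nm,'z',z,np.round([x,y,r],1),'rel along/lat',round(w@e,1),round(w@t,1),cv2.boundingRect(a))
E
python3 dsc.py 83
```

```text
tcp [399.6 368.1  73.2] head 24.1 F [-0.4 -0.3 -1.3]
top z 83.0 [  54.4 -566.3   39.7] rel along/lat -696.2 -712.4 (465, 360, 27, 24)
top z 83.0 [498.9 412.3  30.2] rel along/lat 108.7 -0.1 (100, 208, 22, 22)
top z 83.0 [539.  337.1  30.3] rel along/lat 114.6 -85.1 (127, 193, 22, 22)
top z 83.0 [565.3 263.6  30.4] rel along/lat 108.6 -163.0 (153, 183, 22, 22)
top z 83.0 [618.7 683.6  28.5] rel along/lat 328.6 198.7 (12, 170, 16, 19)
side z 83.0 [497.6 410.5  30.3] rel along/lat 106.8 -1.2 (253, 277, 26, 20)
side z 83.0 [537.6 335.   30.1] rel along/lat 112.5 -86.5 (239, 255, 25, 17)
side z 83.0 [564.5 260.7  29.9] rel along/lat 106.8 -165.3 (232, 236, 23, 15)
```

Call:
{"method": "apply_moves", "body": {
  "rows": [
    [0,0,0.002,0],
    [0,0,0.004,0],
    [0,0,0.006,0],
    [0,0,0.008,0],
    [0,0,0.01,0]
  ]
}}

```text
clock: 22.28
ee_pos: [399.8, 368.0, 82.7]
ee_rot: [3.073, 0.654, -0.0]
contact_force: [0.0, -0.7, -2.0]
gripper_width: 17.5
finger_force: 30.0
```

Call:
{"method": "apply_moves", "body": {
  "rows": [
    [0,0,0.004,0],
    [0,0,0.009,0],
    [0,0,0.015,0],
    [0,0,0.021,0],
    [0,0,0.027,0]
  ]
}}

```text
clock: 22.7
ee_pos: [399.9, 368.1, 110.4]
ee_rot: [-3.073, -0.655, -0.0]
contact_force: [-0.2, 0.8, -3.0]
gripper_width: 17.8
finger_force: 30.0
```

Call:
{"method": "apply_moves", "body": {
  "rows": [
    [0,0,0.005,0],
    [0,0,0.009,0],
    [0,0,0.013,0],
    [0,0,0.015,0],
    [0,0,0.015,0]
  ]
}}

```text
clock: 23.12
ee_pos: [400.1, 368.2, 125.1]
ee_rot: [-3.072, -0.654, -0.001]
contact_force: [0.7, -0.1, -2.2]
gripper_width: 17.8
finger_force: 30.0
```

```bash
python3 dsc.py 130
```

```text
tcp [400.1 368.2 125.1] head 24.0 F [ 0.7 -0.1 -2.2]
top z 130.0 [  67.7 -543.8   38.1] rel along/lat -675.2 -697.4 (465, 360, 27, 24)
top z 130.0 [499.1 411.7  30.6] rel along/lat 108.1 -0.6 (94, 207, 23, 22)
top z 130.0 [532.4 323.4  29.3] rel along/lat 102.6 -94.8 (127, 193, 22, 22)
top z 130.0 [558.2 252.8  29.1] rel along/lat 97.4 -169.8 (153, 183, 22, 22)
top z 130.0 [609.4 656.   27.3] rel along/lat 308.4 177.5 (12, 170, 16, 19)
side z 130.0 [497.7 412.8  30. ] rel along/lat 107.3 0.9 (253, 263, 27, 20)
side z 130.0 [533.6 385.3  27.3] rel along/lat 128.9 -38.8 (239, 255, 24, 17)
side z 130.0 [558.  317.6  27.5] rel along/lat 123.6 -110.6 (232, 236, 23, 15)
```

Call:
{"method": "apply_moves", "body": {
  "rows": [
    [0,-0.004,0,0],
    [0,-0.01,0,0],
    [0,-0.018,0,-0.01],
    [0,-0.028,0,-0.02],
    [0,-0.04,0,-0.035]
  ]
}}

```text
clock: 23.63
ee_pos: [399.7, 327.0, 124.4]
ee_rot: [3.084, 0.599, -0.0]
contact_force: [-0.1, -0.4, -2.0]
gripper_width: 17.8
finger_force: 30.0
```

Call:
{"method": "apply_moves", "body": {
  "rows": [
    [0,-0.015,0,-0.025],
    [0,-0.033,0,-0.055],
    [0,-0.054,0,-0.085],
    [0,-0.078,0,-0.115],
    [0,-0.103,0,-0.145]
  ]
}}

```text
clock: 24.05
ee_pos: [399.5, 223.1, 124.6]
ee_rot: [3.119, 0.371, 0.0]
contact_force: [1.3, -0.1, -1.1]
gripper_width: 17.9
finger_force: 30.0
```

Call:
{"method": "apply_moves", "body": {
  "rows": [
    [0,-0.025,0,-0.03],
    [0,-0.05,0,-0.06],
    [0,-0.075,0,-0.09],
    [0,-0.1,0,-0.12],
    [0,-0.125,0,-0.15]
  ]
}}

```text
clock: 24.47
ee_pos: [399.0, 97.9, 124.6]
ee_rot: [3.139, 0.136, 0.0]
contact_force: [0.6, 0.4, -0.7]
gripper_width: 17.5
finger_force: 30.0
```

Call:
{"method": "apply_moves", "body": {
  "rows": [
    [0,-0.025,0,-0.03],
    [0,-0.05,0,-0.06],
    [0,-0.075,0,-0.09],
    [0,-0.1,0,-0.12],
    [0,-0.125,0,-0.15]
  ]
}}

```text
clock: 24.88
ee_pos: [398.8, -26.9, 124.7]
ee_rot: [3.14, -0.1, 0.0]
contact_force: [0.9, 0.5, -2.7]
gripper_width: 17.8
finger_force: 30.0
```

Call:
{"method": "apply_moves", "body": {
  "rows": [
    [0,-0.025,0,-0.03],
    [0,-0.05,0,-0.06],
    [0,-0.075,0,-0.09],
    [0,-0.1,0,-0.12],
    [0,-0.125,0,-0.15]
  ]
}}

```text
clock: 25.3
ee_pos: [398.6, -151.7, 124.7]
ee_rot: [3.124, -0.335, 0.0]
contact_force: [-0.1, 0.5, -1.6]
gripper_width: 18.3
finger_force: 30.0
```

Call:
{"method": "apply_moves", "body": {
  "rows": [
    [0,-0.025,0,-0.027],
    [0,-0.049,0,-0.054],
    [0,-0.071,0,-0.08],
    [0,-0.091,0,-0.106],
    [0,-0.109,0,-0.13]
  ]
}}

```text
clock: 25.72
ee_pos: [398.5, -260.7, 124.7]
ee_rot: [3.095, -0.538, -0.0]
contact_force: [0.0, -0.2, -1.7]
gripper_width: 17.8
finger_force: 30.0
```

Call:
{"method": "apply_moves", "body": {
  "rows": [
    [0.001,-0.017,0,-0.02],
    [0.003,-0.032,0,-0.038],
    [0.005,-0.045,0,-0.054],
    [0.007,-0.056,0,-0.066],
    [0.009,-0.065,0,-0.074]
  ]
}}

```text
clock: 26.13
ee_pos: [408.8, -325.0, 124.6]
ee_rot: [3.074, -0.648, 0.0]
contact_force: [-0.3, 0.5, -1.7]
gripper_width: 17.9
finger_force: 30.0
```

Call:
{"method": "apply_moves", "body": {
  "rows": [
    [0.001,-0.008,0,0],
    [0.002,-0.014,0,0],
    [0.003,-0.019,0,0],
    [0.004,-0.023,0,0],
    [0.004,-0.026,0,0]
  ]
}}

```text
clock: 26.55
ee_pos: [413.1, -350.1, 124.5]
ee_rot: [-3.074, 0.645, 0.0]
contact_force: [0.6, -0.8, -2.1]
gripper_width: 17.6
finger_force: 30.0
```

```bash
python3 dsc.py 129
```

```text
tcp [ 413.1 -350.1  124.5] head -23.7 F [ 0.6 -0.8 -2.1]
top z 129.0 [  70.2 -552.7   33.6] rel along/lat -232.4 -323.3 (472, 360, 20, 24)
top z 129.0 [533.  323.6  29.1] rel along/lat -161.2 665.1 (127, 193, 22, 22)
top z 129.0 [ 512.3 -392.6   30.4] rel along/lat 107.9 0.9 (396, 192, 23, 23)
top z 129.0 [558.2 252.9  29.1] rel along/lat -109.6 610.5 (153, 183, 22, 22)
top z 129.0 [609.6 656.5  27.4] rel along/lat -224.9 1000.6 (12, 170, 16, 19)
side z 129.0 [533.1 385.1  27.7] rel along/lat -185.7 721.4 (239, 255, 25, 17)
side z 129.0 [558.1 316.   27.6] rel along/lat -135.1 668.1 (232, 236, 23, 15)
```

Call:
{"method": "apply_moves", "body": {
  "rows": [
    [0,-0.004,0,0],
    [0,-0.008,-0.004,0],
    [0,-0.011,-0.01,0],
    [0,-0.011,-0.018,0],
    [0,-0.011,-0.025,0]
  ]
}}

```text
clock: 27.07
ee_pos: [412.6, -360.9, 98.5]
ee_rot: [-3.074, 0.646, 0.001]
contact_force: [0.5, 0.1, -2.2]
gripper_width: 17.3
finger_force: 30.0
```

```bash
python3 - <<'E'
from meas import *
o=get_obs();print(o['ee_pos'])
# trivet flanges side check: top image brightness of slab gap; disc center now
for a in blobs((95,80,60),(125,255,255),60,(380,170,440,240)): print(rect(a,105),cv2.boundingRect(a))
E
```

```text
[ 411.87448225 -360.11315922   97.15614354]
[ 511.7 -403.1   58.3   58.5   30.9] (397, 194, 23, 22)
```

Call:
{"method": "apply_moves", "body": {
  "rows": [
    [0,0,-0.005,0],
    [0,0,-0.008,0],
    [0,0,-0.011,0],
    [0,0,-0.014,0],
    [0,0,-0.017,0]
  ]
}}

```text
clock: 27.53
ee_pos: [413.1, -361.0, 82.5]
ee_rot: [3.074, -0.646, 0.001]
contact_force: [0.9, 0.1, -1.9]
gripper_width: 17.7
finger_force: 30.0
```

Call:
{"method": "apply_moves", "body": {
  "rows": [
    [0,0,-0.004,0],
    [0,0,-0.008,0],
    [0,0,-0.012,0],
    [0,0,-0.014,0],
    [0,0,-0.014,0]
  ]
}}

```text
clock: 27.95
ee_pos: [412.6, -360.7, 68.0]
ee_rot: [-3.074, 0.646, 0.001]
contact_force: [0.6, 0.5, -1.2]
gripper_width: 17.9
finger_force: 30.0
```

```bash
python3 dsc.py 89
```

```text
tcp [ 412.6 -360.7   68. ] head -23.7 F [ 0.6  0.5 -1.2]
top z 89.0 [  55.9 -584.8   24.9] rel along/lat -236.4 -348.7 (482, 365, 10, 19)
top z 89.0 [ 512.6 -404.2   30.1] rel along/lat 109.1 0.4 (396, 194, 22, 22)
top z 89.0 [538.2 335.2  30.2] rel along/lat -165.0 687.6 (127, 193, 22, 22)
top z 89.0 [564.4 262.2  30.2] rel along/lat -111.8 631.3 (153, 183, 22, 22)
top z 89.0 [617.5 680.   28.3] rel along/lat -231.3 1035.2 (12, 170, 16, 19)
side z 89.0 [537.  341.4  29.8] rel along/lat -168.6 692.8 (239, 255, 25, 17)
side z 89.0 [563.7 267.9  29.6] rel along/lat -114.7 636.3 (232, 236, 23, 15)
```

Call:
{"method": "apply_moves", "body": {
  "rows": [
    [-0.009,0.004,0,0],
    [-0.025,0.011,0,0],
    [-0.043,0.019,0,0],
    [-0.061,0.027,0,0],
    [-0.079,0.035,0,0]
  ]
}}

```text
clock: 28.47
ee_pos: [332.5, -325.1, 68.7]
ee_rot: [-3.075, 0.646, 0.0]
contact_force: [-1.1, 0.3, -1.1]
gripper_width: 17.7
finger_force: 30.0
```

Call:
{"method": "apply_moves", "body": {
  "rows": [
    [-0.018,0.008,0,0],
    [-0.025,0.011,0,0],
    [-0.025,0.011,0.02,0],
    [-0.025,0.011,0.04,0],
    [-0.025,0.02,0.06,0.05]
  ]
}}

```text
clock: 28.88
ee_pos: [309.1, -306.9, 129.6]
ee_rot: [3.088, -0.571, 0.001]
contact_force: [0.3, -0.3, -0.5]
gripper_width: 18.1
finger_force: 30.0
```

Call:
{"method": "apply_moves", "body": {
  "rows": [
    [0.005,0.038,0,0.06],
    [0.01,0.076,0,0.12],
    [0.016,0.114,0,0.18],
    [0.02,0.152,0,0.24],
    [0.025,0.19,0,0.3]
  ]
}}

```text
clock: 29.3
ee_pos: [333.9, -114.5, 129.0]
ee_rot: [3.14, -0.098, 0.002]
contact_force: [0.3, 0.2, -1.7]
gripper_width: 17.7
finger_force: 30.0
```

Call:
{"method": "apply_moves", "body": {
  "rows": [
    [0.005,0.038,0,0.06],
    [0.01,0.076,0,0.12],
    [0.014,0.114,0,0.18],
    [0.018,0.152,0,0.24],
    [0.02,0.19,0,0.3]
  ]
}}

```text
clock: 29.72
ee_pos: [354.3, 76.1, 129.1]
ee_rot: [-3.119, -0.374, -0.003]
contact_force: [1.2, -0.6, -1.8]
gripper_width: 17.9
finger_force: 30.0
```

Call:
{"method": "apply_moves", "body": {
  "rows": [
    [0,0.038,0,0.06],
    [0,0.076,0,0.12],
    [0,0.114,0,0.184],
    [0,0.15,0,0.184],
    [0,0.175,0,0.184]
  ]
}}

```text
clock: 30.13
ee_pos: [354.1, 252.4, 129.1]
ee_rot: [-3.071, -0.657, -0.003]
contact_force: [0.1, -0.5, -1.2]
gripper_width: 17.8
finger_force: 30.0
```

```bash
python3 dsc.py 83; python3 bl.py 0 0 1 1
```

```text
tcp [354.1 252.4 129.1] head 24.1 F [ 0.1 -0.5 -1.2]
top z 83.0 [  54.4 -566.3   39.7] rel along/lat -608.3 -624.5 (465, 360, 27, 24)
top z 83.0 [ 513.2 -406.3   30.3] rel along/lat -124.3 -666.2 (396, 194, 22, 22)
top z 83.0 [538.5 337.2  30.5] rel along/lat 203.0 1.9 (127, 193, 22, 22)
top z 83.0 [565.4 263.6  30.3] rel along/lat 197.4 -76.2 (153, 183, 22, 22)
top z 83.0 [618.7 683.6  28.5] rel along/lat 417.8 285.2 (12, 170, 16, 19)
side z 83.0 [537.5 335.6  30. ] rel along/lat 201.4 0.9 (239, 255, 25, 17)
side z 83.0 [564.5 260.7  29.9] rel along/lat 195.4 -78.5 (232, 236, 23, 15)
tcp [354.7 252.9 129.1] heading 24.2 w 17.8
side expected base,mid,tip px [[305.2, 235.7], [287.0, 240.0], [272.0, 243.5]]
  area 278.5 along max 148.3 lat range beyond90 -18.3 18.2 lat 60-90 -18.4 18.6
top expected base,mid,tip px [[155.0, 251.2], [147.4, 234.0], [141.3, 220.4]]
  area 368.0 along max 147.2 lat range beyond90 -20.0 14.6 lat 60-90 -19.9 14.3
```

Call:
{"method": "apply_moves", "body": {
  "rows": [
    [-0.001,0.002,-0.018,0],
    [-0.001,0.002,-0.035,0],
    [-0.001,0.002,-0.052,0],
    [-0.001,0.002,-0.064,0],
    [-0.001,0.002,-0.067,0]
  ]
}}

```text
clock: 30.75
ee_pos: [351.8, 249.0, 60.1]
ee_rot: [3.072, 0.652, -0.004]
contact_force: [-0.1, -0.1, -2.2]
gripper_width: 17.8
finger_force: 30.0
```

Call:
{"method": "apply_moves", "body": {
  "rows": [
    [0,0,0,0],
    [0.008,0.0035,0,0],
    [0.02,0.009,0,0],
    [0.032,0.0145,0,0],
    [0.044,0.02,0,0]
  ]
}}

```text
clock: 31.17
ee_pos: [398.8, 271.7, 62.9]
ee_rot: [-3.072, -0.654, -0.003]
contact_force: [1.0, -0.2, -1.9]
gripper_width: 17.8
finger_force: 30.0
```

Call:
{"method": "apply_moves", "body": {
  "rows": [
    [0.012,0.005,0,0],
    [0.024,0.0105,0,0],
    [0.034,0.015,0,0],
    [0.041,0.0182,0,0],
    [0.0425,0.019,0,0]
  ]
}}

```text
clock: 31.58
ee_pos: [441.2, 290.9, 62.3]
ee_rot: [-3.072, -0.654, -0.003]
contact_force: [-0.9, 0.1, -1.2]
gripper_width: 17.8
finger_force: 30.0
```

Call:
{"method": "apply_moves", "body": {
  "rows": [
    [0,0,0,0],
    [0,0,0.002,0],
    [0,0,0.005,0],
    [0,0,0.008,0],
    [0,0,0.01,0]
  ]
}}

```text
clock: 32.0
ee_pos: [439.2, 290.0, 72.1]
ee_rot: [-3.073, -0.655, -0.0]
contact_force: [0.4, 0.7, -2.0]
gripper_width: 17.5
finger_force: 30.0
```

```bash
python3 dsc.py 83|grep -v 54.4
```

```text
tcp [439.2 290.   72.1] head 24.1 F [ 0.4  0.7 -2. ]
top z 83.0 [ 513.2 -406.3   30.2] rel along/lat -216.3 -666.0 (396, 194, 22, 22)
top z 83.0 [539.  336.3  29.9] rel along/lat 110.1 1.5 (129, 193, 20, 21)
top z 83.0 [565.3 263.6  30.4] rel along/lat 104.4 -75.6 (153, 183, 22, 22)
top z 83.0 [618.7 683.6  28.5] rel along/lat 324.3 286.1 (12, 170, 16, 19)
side z 83.0 [537.5 335.6  30. ] rel along/lat 108.3 1.5 (239, 255, 25, 17)
side z 83.0 [564.5 260.7  29.9] rel along/lat 102.5 -77.9 (232, 236, 23, 15)
```

Call:
{"method": "apply_moves", "body": {
  "rows": [
    [0,0,0.002,0],
    [0,0,0.004,0],
    [0,0,0.006,0],
    [0,0,0.008,0],
    [0,0,0.011,0]
  ]
}}

```text
clock: 32.52
ee_pos: [439.2, 289.9, 82.6]
ee_rot: [3.072, 0.654, -0.001]
contact_force: [0.2, -0.7, -2.5]
gripper_width: 17.9
finger_force: 30.0
```

Call:
{"method": "apply_moves", "body": {
  "rows": [
    [0,0,0.004,0],
    [0,0,0.009,0],
    [0,0,0.015,0],
    [0,0,0.021,0],
    [0,0,0.027,0]
  ]
}}

```text
clock: 32.93
ee_pos: [439.5, 290.1, 110.3]
ee_rot: [-3.073, -0.655, -0.0]
contact_force: [0.5, 0.7, -2.2]
gripper_width: 17.9
finger_force: 30.0
```

Call:
{"method": "apply_moves", "body": {
  "rows": [
    [0,0,0.005,0],
    [0,0,0.009,0],
    [0,0,0.013,0],
    [0,0,0.015,0],
    [0,0,0.015,0]
  ]
}}

```text
clock: 33.35
ee_pos: [439.6, 290.2, 125.1]
ee_rot: [-3.072, -0.655, -0.001]
contact_force: [0.4, -0.3, -2.2]
gripper_width: 17.9
finger_force: 30.0
```

```bash
python3 dsc.py 129|grep -v 54.4
```

```text
tcp [439.6 290.2 125.1] head 24.1 F [ 0.4 -0.3 -2.2]
top z 129.0 [  67.4 -544.3   38.1] rel along/lat -680.0 -610.3 (465, 360, 27, 24)
top z 129.0 [ 508.2 -390.6   29.1] rel along/lat -214.8 -649.6 (396, 194, 22, 22)
top z 129.0 [538.1 336.8  30.8] rel along/lat 108.9 2.4 (123, 191, 22, 23)
top z 129.0 [558.1 253.1  29.2] rel along/lat 93.1 -82.2 (153, 183, 22, 22)
top z 129.0 [609.6 656.5  27.4] rel along/lat 304.5 265.3 (12, 170, 16, 19)
side z 129.0 [537.3 336.5  30.1] rel along/lat 108.1 2.5 (239, 241, 25, 17)
side z 129.0 [559.6 314.6  26.6] rel along/lat 119.5 -26.6 (232, 236, 21, 12)
```

Call:
{"method": "apply_moves", "body": {
  "rows": [
    [0,-0.004,0,0],
    [0,-0.01,0,-0.005],
    [0,-0.018,0,-0.012],
    [0,-0.028,0,-0.024],
    [0,-0.04,0,-0.04]
  ]
}}

```text
clock: 33.87
ee_pos: [439.2, 249.0, 124.5]
ee_rot: [3.085, 0.591, -0.0]
contact_force: [-0.1, -0.6, -3.1]
gripper_width: 17.8
finger_force: 30.0
```

Call:
{"method": "apply_moves", "body": {
  "rows": [
    [0,-0.015,0,-0.025],
    [0,-0.033,0,-0.055],
    [0,-0.054,0,-0.088],
    [0,-0.078,0,-0.121],
    [0,-0.103,0,-0.155]
  ]
}}

```text
clock: 34.28
ee_pos: [439.0, 145.3, 124.6]
ee_rot: [3.122, 0.349, 0.0]
contact_force: [-0.2, -0.4, -1.4]
gripper_width: 18.0
finger_force: 30.0
```

Call:
{"method": "apply_moves", "body": {
  "rows": [
    [0,-0.025,0,-0.034],
    [0,-0.05,0,-0.068],
    [0,-0.075,0,-0.102],
    [0,-0.1,0,-0.136],
    [0,-0.125,0,-0.17]
  ]
}}

```text
clock: 34.7
ee_pos: [438.7, 20.0, 124.7]
ee_rot: [3.14, 0.081, 0.0]
contact_force: [0.7, 0.1, -2.2]
gripper_width: 17.7
finger_force: 30.0
```

Call:
{"method": "apply_moves", "body": {
  "rows": [
    [0,-0.025,0,-0.034],
    [0,-0.05,0,-0.068],
    [0,-0.075,0,-0.102],
    [0,-0.1,0,-0.136],
    [0,-0.125,0,-0.17]
  ]
}}

```text
clock: 35.12
ee_pos: [438.4, -104.9, 124.7]
ee_rot: [3.136, -0.186, 0.0]
contact_force: [1.1, -0.2, -2.2]
gripper_width: 17.6
finger_force: 30.0
```

Call:
{"method": "apply_moves", "body": {
  "rows": [
    [0,-0.025,0,-0.04],
    [0,-0.049,0,-0.08],
    [0.001,-0.071,0,-0.116],
    [0.002,-0.091,0,-0.15],
    [0.003,-0.109,0,-0.18]
  ]
}}

```text
clock: 35.53
ee_pos: [441.3, -213.9, 124.7]
ee_rot: [3.106, -0.468, 0.0]
contact_force: [0.2, 0.4, -2.3]
gripper_width: 17.7
finger_force: 30.0
```

Call:
{"method": "apply_moves", "body": {
  "rows": [
    [0.001,-0.016,0,-0.026],
    [0.002,-0.03,0,-0.05],
    [0.003,-0.042,0,-0.07],
    [0.003,-0.052,0,-0.088],
    [0.003,-0.06,0,-0.1]
  ]
}}

```text
clock: 35.95
ee_pos: [445.1, -272.9, 124.6]
ee_rot: [3.08, -0.62, -0.0]
contact_force: [-0.4, 0.3, -2.3]
gripper_width: 18.1
finger_force: 30.0
```

Call:
{"method": "apply_moves", "body": {
  "rows": [
    [0,-0.006,0,-0.01],
    [0,-0.01,0,-0.017],
    [0,-0.012,0,-0.019],
    [0,-0.012,0,-0.019],
    [0,-0.012,0,-0.019]
  ]
}}

```text
clock: 36.37
ee_pos: [445.3, -283.5, 124.5]
ee_rot: [-3.074, 0.645, 0.0]
contact_force: [0.6, 0.4, -2.3]
gripper_width: 17.5
finger_force: 30.0
```

```bash
python3 dsc.py 129|grep -v 54.4
```

```text
tcp [ 445.3 -283.5  124.5] head -23.7 F [ 0.6  0.4 -2.3]
top z 129.0 [  67.4 -544.3   38.1] rel along/lat -241.1 -390.7 (465, 360, 27, 24)
top z 129.0 [558.4 253.1  29.1] rel along/lat -112.2 536.8 (153, 183, 22, 22)
top z 129.0 [ 547.  -323.9   30.4] rel along/lat 109.4 3.9 (369, 180, 22, 23)
top z 129.0 [609.6 656.5  27.4] rel along/lat -227.6 926.8 (12, 170, 16, 19)
side z 129.0 [558.1 316.   27.6] rel along/lat -137.8 594.3 (232, 236, 23, 15)
```

Call:
{"method": "apply_moves", "body": {
  "rows": [
    [-0.001,-0.003,0,0],
    [-0.001,-0.003,-0.004,0],
    [-0.001,-0.003,-0.01,0],
    [-0.001,-0.003,-0.018,0],
    [-0.001,-0.003,-0.025,0]
  ]
}}

```text
clock: 36.88
ee_pos: [444.1, -286.7, 98.6]
ee_rot: [-3.074, 0.646, 0.001]
contact_force: [0.1, -0.2, -2.3]
gripper_width: 17.8
finger_force: 30.0
```

Call:
{"method": "apply_moves", "body": {
  "rows": [
    [0,0,-0.005,0],
    [0,0,-0.008,0],
    [0,0,-0.011,0],
    [0,0,-0.014,0],
    [0,0,-0.017,0]
  ]
}}

```text
clock: 37.3
ee_pos: [444.6, -287.1, 82.4]
ee_rot: [3.074, -0.646, 0.001]
contact_force: [0.1, -0.5, -0.9]
gripper_width: 17.6
finger_force: 30.0
```

Call:
{"method": "apply_moves", "body": {
  "rows": [
    [0,0,-0.004,0],
    [0,0,-0.008,0],
    [0,0,-0.012,0],
    [0,0,-0.014,0],
    [0,0,-0.014,0]
  ]
}}

```text
clock: 37.72
ee_pos: [444.1, -286.8, 68.1]
ee_rot: [-3.074, 0.646, 0.001]
contact_force: [0.5, -0.3, -1.6]
gripper_width: 18.1
finger_force: 30.0
```

```bash
python3 dsc.py 89|grep -v 55
```

```text
tcp [ 444.1 -286.8   68.1] head -23.7 F [ 0.5 -0.3 -1.6]
top z 89.0 [  56.1 -563.4   39.5] rel along/lat -243.8 -409.4 (465, 360, 27, 24)
top z 89.0 [ 546.8 -327.8   30.2] rel along/lat 110.6 3.8 (367, 183, 20, 21)
top z 89.0 [617.5 680.   28.3] rel along/lat -230.4 954.8 (12, 170, 16, 19)
```

Call:
{"method": "apply_moves", "body": {
  "rows": [
    [-0.009,0.004,0,0],
    [-0.025,0.011,0,0],
    [-0.043,0.019,0,0],
    [-0.061,0.027,0,0],
    [-0.079,0.035,0,0]
  ]
}}

```text
clock: 38.23
ee_pos: [364.0, -251.2, 68.7]
ee_rot: [-3.074, 0.646, 0.0]
contact_force: [-0.0, -0.8, -2.3]
gripper_width: 17.4
finger_force: 30.0
```

Call:
{"method": "apply_moves", "body": {
  "rows": [
    [-0.018,0.008,0,0],
    [-0.025,0.011,0,0],
    [-0.025,0.011,0.02,0],
    [-0.025,0.011,0.04,0],
    [-0.025,0.02,0.06,0.05]
  ]
}}

```text
clock: 38.65
ee_pos: [340.6, -232.8, 129.6]
ee_rot: [3.089, -0.571, 0.001]
contact_force: [1.1, 0.0, -0.6]
gripper_width: 17.7
finger_force: 30.0
```

Call:
{"method": "apply_moves", "body": {
  "rows": [
    [0.006,0.036,0,0.07],
    [0.012,0.072,0,0.14],
    [0.018,0.11,0,0.21],
    [0.024,0.148,0,0.28],
    [0.03,0.186,0,0.35]
  ]
}}

```text
clock: 39.07
ee_pos: [370.6, -44.4, 129.1]
ee_rot: [3.141, -0.018, 0.002]
contact_force: [2.1, -1.0, -1.4]
gripper_width: 18.2
finger_force: 30.0
```

Call:
{"method": "apply_moves", "body": {
  "rows": [
    [0.002,0.038,0,0.08],
    [0.004,0.076,0,0.16],
    [0.006,0.114,0,0.24],
    [0.008,0.15,0,0.32],
    [0.008,0.186,0,0.4]
  ]
}}

```text
clock: 39.48
ee_pos: [378.7, 142.3, 129.1]
ee_rot: [-3.082, -0.609, -0.003]
contact_force: [0.5, 0.2, -1.1]
gripper_width: 17.9
finger_force: 30.0
```

Call:
{"method": "apply_moves", "body": {
  "rows": [
    [0,0.025,0,0.034],
    [0,0.038,0,0.034],
    [0,0.038,0,0.034],
    [0,0.038,0,0.034],
    [0,0.038,0,0.034]
  ]
}}

```text
clock: 39.9
ee_pos: [378.2, 177.4, 128.6]
ee_rot: [3.072, 0.654, -0.0]
contact_force: [-0.6, -0.2, -1.5]
gripper_width: 17.7
finger_force: 30.0
```

```bash
python3 dsc.py 83|grep -v ' 54.4'; python3 bl.py 0 0 1 1
```

```text
tcp [378.2 177.4 128.6] head 24.0 F [-0.6 -0.2 -1.5]
top z 83.0 [ 513.2 -406.3   30.2] rel along/lat -114.5 -588.1 (396, 194, 22, 22)
top z 83.0 [ 547.3 -329.6   30.7] rel along/lat -52.2 -531.9 (367, 183, 23, 22)
top z 83.0 [565.4 263.6  30.3] rel along/lat 206.1 2.5 (153, 183, 22, 22)
top z 83.0 [618.7 683.6  28.5] rel along/lat 425.9 364.3 (12, 170, 16, 19)
side z 83.0 [564.4 260.6  29.8] rel along/lat 204.0 0.1 (232, 236, 23, 15)
tcp [378.3 177.1 128.6] heading 24.0 w 17.9
side expected base,mid,tip px [[295.1, 217.9], [278.0, 221.5], [264.0, 224.5]]
  area 225.5 along max 148.7 lat range beyond90 -19.4 17.5 lat 60-90 -18.0 17.6
top expected base,mid,tip px [[183.7, 241.3], [176.0, 224.2], [169.9, 210.6]]
  area 379.5 along max 148.7 lat range beyond90 -18.3 25.3 lat 60-90 -16.1 25.0
```

Call:
{"method": "apply_moves", "body": {
  "rows": [
    [-0.001,0.0015,-0.018,0],
    [-0.001,0.0015,-0.035,0],
    [-0.001,0.0015,-0.052,0],
    [-0.001,0.0015,-0.064,0],
    [-0.001,0.0015,-0.0665,0]
  ]
}}

```text
clock: 40.52
ee_pos: [376.4, 178.5, 60.6]
ee_rot: [3.072, 0.653, -0.004]
contact_force: [-0.4, -0.1, -0.7]
gripper_width: 18.1
finger_force: 30.0
```

Call:
{"method": "apply_moves", "body": {
  "rows": [
    [0,0,0,0],
    [0.008,0.0035,0,0],
    [0.02,0.009,0,0],
    [0.032,0.0145,0,0],
    [0.044,0.02,0,0]
  ]
}}

```text
clock: 40.93
ee_pos: [423.4, 200.3, 63.3]
ee_rot: [-3.072, -0.654, -0.004]
contact_force: [0.0, -0.9, -1.4]
gripper_width: 17.6
finger_force: 30.0
```

Call:
{"method": "apply_moves", "body": {
  "rows": [
    [0.012,0.005,0,0],
    [0.024,0.0105,0,0],
    [0.035,0.0155,0,0],
    [0.043,0.0185,0,0],
    [0.045,0.0195,0,0]
  ]
}}

```text
clock: 41.35
ee_pos: [468.8, 220.0, 63.1]
ee_rot: [-3.072, -0.654, -0.005]
contact_force: [0.6, 0.6, -2.2]
gripper_width: 18.1
finger_force: 30.0
```

Call:
{"method": "apply_moves", "body": {
  "rows": [
    [0,0,0,0],
    [0,0,0.002,0],
    [0,0,0.005,0],
    [0,0,0.008,0],
    [0,0,0.01,0]
  ]
}}

```text
clock: 41.77
ee_pos: [466.2, 219.0, 72.6]
ee_rot: [-3.073, -0.655, -0.0]
contact_force: [-0.0, 0.7, -1.4]
gripper_width: 17.9
finger_force: 30.0
```

```bash
python3 dsc.py 83|grep -v ' 54.4'
```

```text
tcp [466.2 219.   72.6] head 24.1 F [-0.   0.7 -1.4]
top z 83.0 [ 513.2 -406.3   30.3] rel along/lat -211.9 -590.2 (396, 194, 22, 22)
top z 83.0 [ 547.3 -329.6   30.7] rel along/lat -149.5 -534.0 (367, 183, 23, 22)
top z 83.0 [618.7 683.6  28.5] rel along/lat 328.6 362.1 (12, 170, 16, 19)
side z 83.0 [564.5 260.7  29.9] rel along/lat 106.8 -2.0 (232, 236, 23, 15)
```

Call:
{"method": "apply_moves", "body": {
  "rows": [
    [0,0,0.002,0],
    [0,0,0.004,0],
    [0,0,0.006,0],
    [0,0,0.008,0],
    [0,0,0.011,0]
  ]
}}

```text
clock: 42.28
ee_pos: [466.2, 219.0, 83.1]
ee_rot: [3.073, 0.655, -0.001]
contact_force: [0.6, 0.2, -1.6]
gripper_width: 17.8
finger_force: 30.0
```

Call:
{"method": "apply_moves", "body": {
  "rows": [
    [0,0,0.004,0],
    [0,0,0.009,0],
    [0,0,0.015,0],
    [0,0,0.021,0],
    [0,0,0.027,0]
  ]
}}

```text
clock: 42.7
ee_pos: [466.5, 219.1, 110.9]
ee_rot: [-3.073, -0.655, -0.0]
contact_force: [-0.1, -0.3, -1.5]
gripper_width: 17.8
finger_force: 30.0
```

Call:
{"method": "apply_moves", "body": {
  "rows": [
    [0,0,0.005,0],
    [0,0,0.009,0],
    [0,0,0.013,0],
    [0,0,0.015,0],
    [0,0,0.015,0]
  ]
}}

```text
clock: 43.12
ee_pos: [466.6, 219.2, 125.6]
ee_rot: [-3.072, -0.655, -0.001]
contact_force: [0.6, 0.6, -0.7]
gripper_width: 17.9
finger_force: 30.0
```

```bash
python3 dsc.py 129|grep -v ' 54.4'
```

```text
tcp [466.6 219.2 125.6] head 24.1 F [ 0.6  0.6 -0.7]
top z 129.0 [  67.4 -544.3   38.1] rel along/lat -675.7 -534.5 (465, 360, 27, 24)
top z 129.0 [ 508.2 -390.6   29.1] rel along/lat -210.5 -573.8 (396, 194, 22, 22)
top z 129.0 [ 541.  -316.9   29.4] rel along/lat -150.6 -519.8 (367, 183, 23, 22)
top z 129.0 [609.6 656.5  27.4] rel along/lat 308.8 341.1 (12, 170, 16, 19)
side z 129.0 [564.4 262.   29.9] rel along/lat 106.8 -0.7 (232, 223, 23, 14)
```

Call:
{"method": "apply_moves", "body": {
  "rows": [
    [0,-0.004,0,0],
    [0,-0.01,0,-0.005],
    [0,-0.018,0,-0.012],
    [0,-0.028,0,-0.024],
    [0,-0.04,0,-0.04]
  ]
}}

```text
clock: 43.63
ee_pos: [466.2, 178.0, 125.0]
ee_rot: [3.085, 0.591, -0.0]
contact_force: [1.1, 0.3, -1.8]
gripper_width: 17.8
finger_force: 30.0
```

Call:
{"method": "apply_moves", "body": {
  "rows": [
    [0,-0.015,0,-0.025],
    [0,-0.033,0,-0.055],
    [0,-0.054,0,-0.088],
    [0,-0.078,0,-0.124],
    [0,-0.103,0,-0.16]
  ]
}}

```text
clock: 44.05
ee_pos: [466.0, 74.3, 125.1]
ee_rot: [3.123, 0.34, 0.0]
contact_force: [0.5, -0.7, -2.7]
gripper_width: 17.6
finger_force: 30.0
```

Call:
{"method": "apply_moves", "body": {
  "rows": [
    [0,-0.025,0,-0.04],
    [0,-0.05,0,-0.08],
    [0,-0.075,0,-0.12],
    [0.001,-0.1,0,-0.16],
    [0.003,-0.125,0,-0.2]
  ]
}}

```text
clock: 44.47
ee_pos: [468.5, -51.1, 125.1]
ee_rot: [3.141, 0.026, -0.0]
contact_force: [1.0, 0.6, -2.5]
gripper_width: 17.8
finger_force: 30.0
```

Call:
{"method": "apply_moves", "body": {
  "rows": [
    [0.002,-0.025,0,-0.045],
    [0.004,-0.049,0,-0.095],
    [0.006,-0.071,0,-0.15],
    [0.008,-0.091,0,-0.2],
    [0.009,-0.109,0,-0.25]
  ]
}}

```text
clock: 44.88
ee_pos: [477.7, -160.2, 125.1]
ee_rot: [3.12, -0.368, 0.0]
contact_force: [-0.0, -0.1, -1.9]
gripper_width: 17.6
finger_force: 30.0
```

Call:
{"method": "apply_moves", "body": {
  "rows": [
    [0.001,-0.014,0,-0.05],
    [0.002,-0.025,0,-0.095],
    [0.002,-0.033,0,-0.13],
    [0.002,-0.039,0,-0.16],
    [0.002,-0.043,0,-0.18]
  ]
}}

```text
clock: 45.3
ee_pos: [479.9, -201.8, 125.0]
ee_rot: [-3.075, 0.644, 0.0]
contact_force: [0.3, -0.3, -2.3]
gripper_width: 17.5
finger_force: 30.0
```

Call:
{"method": "apply_moves", "body": {
  "rows": [
    [0,-0.003,0,-0.004],
    [0,-0.005,0,-0.004],
    [0,-0.005,0,-0.004],
    [0,-0.005,0,-0.004],
    [0,-0.005,0,-0.004]
  ]
}}

```text
clock: 45.72
ee_pos: [480.4, -205.5, 125.1]
ee_rot: [-3.075, 0.645, 0.0]
contact_force: [-0.7, 1.1, -1.8]
gripper_width: 17.6
finger_force: 30.0
```

```bash
python3 dsc.py 129|grep -v ' 54.4'
```

```text
tcp [ 480.4 -205.5  125.1] head -23.7 F [-0.7  1.1 -1.8]
top z 129.0 [  67.4 -544.3   38.1] rel along/lat -242.1 -476.1 (465, 360, 27, 24)
top z 129.0 [609.6 656.5  27.4] rel along/lat -228.0 841.3 (12, 170, 16, 19)
```

Call:
{"method": "apply_moves", "body": {
  "rows": [
    [0,-0.003,0,0],
    [0,-0.005,-0.004,0],
    [0,-0.005,-0.01,0],
    [0,-0.005,-0.018,0],
    [0,-0.005,-0.025,0]
  ]
}}

```text
clock: 46.23
ee_pos: [480.1, -210.8, 99.0]
ee_rot: [-3.074, 0.646, 0.001]
contact_force: [0.2, -0.3, -2.4]
gripper_width: 17.8
finger_force: 30.0
```

```bash
python3 - <<'E'
from h import *
o=get_obs();p=o['ee_pos'];print(p)
e=np.array([.9157,-.402])
for nm in('top','side'):
  c=cam(nm);q=px(c,np.r_[p[:2]+107.5*e,p[2]+3]);print(nm,q)
  H=cv2.cvtColor(c['pixels'],cv2.COLOR_BGR2HSV)
  m=cv2.inRange(H,np.array((90,50,25)),np.array((128,255,255)))
  x,y=q.astype(int);k=np.zeros_like(m);k[y-22:y+22,x-22:x+22]=m[y-22:y+22,x-22:x+22]
  for a in cv2.findContours(k,cv2.RETR_EXTERNAL,cv2.CHAIN_APPROX_NONE)[0]:
    if cv2.contourArea(a)>15:
      P=np.array([pt(c,*b[0],p[2]+3)[:2] for b in a],np.float32);print(nm,cv2.boundingRect(a),cv2.contourArea(a),cv2.minEnclosingCircle(P),P.min(0),P.max(0))
E
```

```text
[ 480.08494875 -210.84510186   99.03557733]
top [351.37423383 181.63099369]
top (332, 173, 14, 30) 52.0 ((563.674072265625, -218.17071533203125), 44.07193374633789) [ 524.299  -238.1385] [ 602.9629  -198.20291]
side [253.63027073 153.50655994]
side (247, 146, 24, 11) 120.0 ((561.272705078125, -278.3490905761719), 58.517578125) [ 516.5117  -330.26923] [ 604.588   -230.07217]
```

Call:
{"method": "apply_moves", "body": {
  "rows": [
    [0,0,-0.005,0],
    [0,0,-0.008,0],
    [0,0,-0.011,0],
    [0,0,-0.014,0],
    [0,0,-0.017,0]
  ]
}}

```text
clock: 46.75
ee_pos: [480.6, -211.0, 82.9]
ee_rot: [3.074, -0.646, 0.001]
contact_force: [0.3, -0.9, -1.3]
gripper_width: 17.8
finger_force: 30.0
```

Call:
{"method": "apply_moves", "body": {
  "rows": [
    [0,0,-0.004,0],
    [0,0,-0.008,0],
    [0,0,-0.012,0],
    [0,0,-0.014,0],
    [0,0,-0.014,0]
  ]
}}

```text
clock: 47.17
ee_pos: [480.0, -210.8, 68.5]
ee_rot: [-3.074, 0.646, 0.001]
contact_force: [-0.9, 1.0, -1.4]
gripper_width: 17.6
finger_force: 30.0
```

Call:
{"method": "apply_moves", "body": {
  "rows": [
    [-0.009,0.004,0,0],
    [-0.025,0.011,0,0],
    [-0.043,0.019,0,0],
    [-0.061,0.027,0,0],
    [-0.079,0.035,0,0]
  ]
}}

```text
clock: 47.58
ee_pos: [399.9, -175.3, 69.2]
ee_rot: [-3.074, 0.646, 0.0]
contact_force: [0.7, 0.2, -1.0]
gripper_width: 17.8
finger_force: 30.0
```

Call:
{"method": "apply_moves", "body": {
  "rows": [
    [-0.018,0.008,0,0],
    [-0.035,0.015,0,0],
    [-0.035,0.015,0.02,0],
    [-0.035,0.015,0.04,0],
    [-0.035,0.02,0.06,0.05]
  ]
}}

```text
clock: 48.0
ee_pos: [365.3, -155.8, 129.8]
ee_rot: [3.089, -0.57, -0.001]
contact_force: [0.8, -0.1, -0.7]
gripper_width: 17.6
finger_force: 30.0
```

```bash
python3 dsc.py 89|grep -v ' 54.4'
```

```text
tcp [ 365.3 -155.8  129.8] head -20.9 F [ 0.8 -0.1 -0.7]
top z 89.0 [  54.8 -562.6   39.4] rel along/lat -144.8 -490.8 (465, 361, 27, 23)
top z 89.0 [ 512.5 -404.2   30.1] rel along/lat 226.2 -179.5 (396, 194, 22, 22)
top z 89.0 [ 546.4 -327.9   30.5] rel along/lat 230.6 -96.1 (367, 183, 23, 22)
top z 89.0 [ 580.2 -254.3   30.1] rel along/lat 235.9 -15.3 (340, 172, 22, 21)
top z 89.0 [617.5 680.   28.3] rel along/lat -63.0 870.8 (12, 170, 16, 19)
```

Call:
{"method": "apply_moves", "body": {
  "rows": [
    [0,0.02,0,0.1],
    [0,0.045,0,0.22],
    [0,0.07,0,0.34],
    [0,0.1,0,0.46],
    [0,0.13,0,0.58]
  ]
}}

```text
clock: 48.52
ee_pos: [365.4, -24.9, 128.3]
ee_rot: [-3.123, -0.344, 0.001]
contact_force: [0.2, 0.1, -1.9]
gripper_width: 17.5
finger_force: 30.0
```

Call:
{"method": "apply_moves", "body": {
  "rows": [
    [0,0.03,0,0.12],
    [0,0.06,0,0.24],
    [0,0.09,0,0.36],
    [0,0.12,0,0.48],
    [0,0.15,0,0.6]
  ]
}}

```text
clock: 48.93
ee_pos: [365.4, 125.2, 128.3]
ee_rot: [2.881, 1.253, -0.001]
contact_force: [0.7, -0.7, -1.5]
gripper_width: 17.6
finger_force: 30.0
```

Call:
{"method": "apply_moves", "body": {
  "rows": [
    [0,0.03,0,0.12],
    [0,0.06,0,0.24],
    [0,0.09,0,0.36],
    [0.001,0.115,0,0.48],
    [0.002,0.123,0,0.6]
  ]
}}

```text
clock: 49.35
ee_pos: [368.2, 249.8, 128.3]
ee_rot: [-2.38, -2.05, -0.001]
contact_force: [0.1, -0.2, -1.2]
gripper_width: 17.3
finger_force: 30.0
```

Call:
{"method": "apply_moves", "body": {
  "rows": [
    [0,0,0,0.12],
    [0,0,0,0.24],
    [0,0,0,0.36],
    [0,0,0,0.48],
    [0,0,0,0.6]
  ]
}}

```text
clock: 49.77
ee_pos: [367.7, 246.6, 128.0]
ee_rot: [-1.67, -2.661, 0.002]
contact_force: [-0.9, -0.1, -2.1]
gripper_width: 17.8
finger_force: 30.0
```

Call:
{"method": "apply_moves", "body": {
  "rows": [
    [0,0,-0.01,0.12],
    [0,0,-0.03,0.24],
    [0,0,-0.05,0.36],
    [0,0,-0.065,0.37],
    [0,0,-0.08,0.37]
  ]
}}

```text
clock: 50.18
ee_pos: [367.5, 246.3, 47.4]
ee_rot: [-1.158, -2.92, 0.002]
contact_force: [-0.1, 0.3, -0.8]
gripper_width: 17.7
finger_force: 30.0
```

```bash
python3 bl.py 0 0 1 1; python3 - <<'E'
from meas import *
for r in [(120,210,230,325)]:
  for a in blobs((0,0,0),(180,140,55),300,r,3): print('pad',cv2.boundingRect(a),rect(a,3))
E
```

```text
tcp [367.5 246.3  47.4] heading 136.7 w 17.7
side expected base,mid,tip px [[333.0, 263.9], [348.9, 273.9], [362.3, 282.4]]
  area 309.5 along max 148.1 lat range beyond90 -17.1 20.2 lat 60-90 -17.3 19.5
top expected base,mid,tip px [[159.1, 280.0], [147.0, 293.5], [137.2, 304.4]]
  area 497.0 along max 155.9 lat range beyond90 -25.1 24.5 lat 60-90 -25.5 24.1
pad (155, 230, 56, 64) [394.9 210.9 185.4 127.2  29.9]
```

Call:
{"method": "apply_moves", "body": {
  "rows": [
    [0,0,-0.015,0],
    [0,0,-0.028,0],
    [0,0,-0.035,0],
    [0,0,-0.039,0],
    [0,0,-0.0415,0]
  ]
}}

```text
clock: 50.75
ee_pos: [368.5, 247.1, 7.6]
ee_rot: [1.159, 2.92, 0.0]
contact_force: [0.2, -0.1, -1.8]
gripper_width: 17.7
finger_force: 30.0
```

Call:
{"method": "apply_moves", "body": {
  "rows": [
    [0,0,0,0],
    [0,0,0,0],
    [0,0,0,0],
    [0,0,0,0],
    [0,0,0,0]
  ],
  "hand": 190
}}

```text
clock: 51.17
ee_pos: [368.7, 247.3, 8.0]
ee_rot: [1.159, 2.919, 0.001]
contact_force: [-0.3, -0.5, -0.2]
gripper_width: 23.5
finger_force: 0.0
```

Call:
{"method": "apply_moves", "body": {
  "rows": [
    [0,0,0,0],
    [0,0,0,0],
    [0,0,0.01,0],
    [0,0,0.03,0],
    [0,0,0.06,0]
  ],
  "hand": 110
}}

```text
clock: 51.58
ee_pos: [366.9, 246.1, 67.2]
ee_rot: [-1.158, -2.918, 0.005]
contact_force: [0.0, -0.1, -1.1]
gripper_width: 51.8
finger_force: 0.0
```

Call:
{"method": "apply_moves", "body": {
  "rows": [
    [0,-0.01,0.03,0],
    [0,-0.03,0.06,0],
    [0,-0.06,0.1,0],
    [0,-0.1,0.13,0],
    [0,-0.14,0.15,0]
  ]
}}

```text
clock: 52.0
ee_pos: [368.6, 123.2, 211.0]
ee_rot: [1.156, 2.919, 0.003]
contact_force: [1.1, -0.9, 0.8]
gripper_width: 52.2
finger_force: 0.0
```

Call:
{"method": "apply_moves", "body": {
  "rows": [
    [0,-0.04,0,0],
    [0,-0.08,0,0],
    [0,-0.12,0,0],
    [0,-0.15,0,0],
    [0,-0.17,0,0]
  ]
}}

```text
clock: 52.42
ee_pos: [367.8, -48.8, 208.9]
ee_rot: [1.161, 2.918, -0.0]
contact_force: [0.8, -0.4, -0.8]
gripper_width: 52.3
finger_force: 0.0
```

```bash
cat > fin.py <<'E'
from meas import *
print(get_obs()['clock'],get_obs()['ee_pos'])
for n,lo,hi,amin,roi,z,k in [('blade',(0,0,120),(180,50,255),100,(125,225,215,320),6,3),('pan',(100,5,60),(170,90,255),200,(262,140,326,225),5,53),('lump',(48,70,15),(88,255,255),5,(190,135,270,225),19,1),('disc',(95,80,60),(125,255,255),60,(330,160,430,230),89,1)]:
    for a in blobs(lo,hi,amin,roi,min(k,5)): print(n,cv2.boundingRect(a),rect(a,z if n!='pan' else 53))
import meas; meas.c=s=cam('side'); meas.hsv=cv2.cvtColor(s['pixels'],cv2.COLOR_BGR2HSV)
for a in blobs((0,0,120),(180,60,255),80,(300,240,375,305),1): print('side blade',cv2.boundingRect(a),rect(a,6))
E
python3 fin.py
```

```text
52.4667 [368.05090072 -50.38457587 208.90360918]
blade (137, 270, 35, 37) [306.3 306.3  33.5 123.   46.7]
pan (280, 160, 38, 62) [ 573.9 -126.6  165.   105.3   22.3]
lump (217, 175, 8, 8) [613.6 110.4  20.5  17.8  69.5]
lump (236, 166, 7, 7) [640.6  55.3  17.7  18.1  88.6]
lump (226, 160, 7, 8) [658.2  84.3  19.1  19.   44. ]
lump (217, 159, 7, 7) [663.6 110.9  17.8  18.3  89. ]
disc (396, 194, 22, 22) [ 512.6 -404.2   58.4   57.9   88.1]
disc (367, 183, 23, 22) [ 546.  -328.3   59.5   59.2   60.9]
disc (340, 172, 22, 21) [ 579.8 -254.4   58.2   55.9   88.2]
side blade (320, 268, 44, 30) [306.2 304.3  34.8 125.5  46.8]
```

```bash
python3 - <<'E'
from meas import *
for a in blobs((100,5,60),(170,90,255),200,(262,140,326,225),5):
    P=np.array([pt(c,*b[0],53)[:2] for b in a]); P=P[P[:,0]>575].astype(np.float32); print(cv2.minEnclosingCircle(P), cv2.fitEllipse(P))
print(pt(c,298.9,178.7,53))
E
```

```text
((601.4835205078125, -115.45218658447266), 53.09318542480469) ((601.2767944335938, -115.53401947021484), (102.1744155883789, 104.20055389404297), 165.3031463623047)
[ 599.9009238  -116.08958155   53.        ]
```

```bash
python3 -c "
from station import *
print(finish_job())"
```

```text
the job is handed in; nothing more can be done
None
```

I handed the job in, and no verdict came back. By my last camera measurements, all four lumps are in the mould, and the pan is empty and upright about 32 mm from the mat's centre (limit 50 mm). The three discs sit within about 2 mm of my measured trivet centres, the spatula is back on its pad, and the arm is clear.

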